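Press the shouldered bush into the bench block and lock it with the flat key

ROBOT

A 6-joint arm with a two-finger parallel gripper is mounted at the origin on the work surface. World frame = base frame: x ahead of the robot, y to its left, z up, the work surface at z = 0. Lengths are in m, angles in rad, forces in N, time in s.
With the tool pointing down it reaches from about 0.425 to 0.95 m from the base axis. Payload 3.5 kg.
Tool frame: the origin (TCP) lies on the centre line of the jaws, within the pads' length; the fingertips stand 25 mm ahead of it and the grasp point (between the pads) lies 6 mm ahead of it; y points along the fingers, z is the direction in which the jaws open and shut, and the axes are right-handed (so a half turn about y gives the same grasp; the last joint's range is limited). The gripper opens to 85 mm and grips with 20 to 120 N. Pads are 22 mm wide; open, the fingers measure 114 mm over their backs; the gripper's body (76 mm by 85 mm) begins 54 mm behind the grasp point. The pads swing forward as they close: fully open they stand 13 mm farther back than shut.
Start: joints at [0.952, 0.286, 1.577, -0, 1.279, -0.15], TCP at [0.305, 0.602, 0.256] pointing down, gripper open.
Joint ranges: [-2.77, 2.77], [-0.9, 2.22], [0.21, 2.48], [-1.53, 4.67], [0.24, 2.81], [-2.84, 2.84]. Speed limits (rad/s): [2.79, 2.79, 3.14, 3.14, 3.14, 3.14].

INTERFACE

Orientations are given as a unit quaternion [x, y, z, w].
In Python, from plant import ctrl gives the robot as it stands.
- The arm moves only by the tool arm_command, never from a script. Its argument "steps" is a list of rows, each an object with "hand": the opening, from 0 (shut) to 1 (fully open); "travel": the shift along the tool's x, y, z in units of 0.3 m (1.0 is 0.3 m), a list of three; "rotation": the turn, a rotation vector about the tool's x, y, z in units of 30 degrees (1.0 is 30 degrees), a list of three. A call has 1 to 20 rows; each row shifts and turns the pose as measured when the row begins, along the tool's axes as they then stand; what a row does not reach is not made up. A row lasts 1/8 s, in which the tool goes at most 62.5 mm and 10.7 degrees, less where a joint would pass 70% of its speed; a pose out of reach is approached as far as the arm can. A call with a number of a shift or a turn outside -1 to 1 is refused whole. A call with a gripper value outside its range is refused whole. The fingers move at their own pace and stop on an object; "grip_force" is the grip in N (left out, the last holds). Time passes only in rows, so rows that do not move let the fingers close. It gives the time, the measured TCP pose, the force and the opening at its end, in the units of the state.
- ctrl.get_state(): the state, without advancing time (a new reading comes with each control period).
- ctrl.read_camera(name): name is "side" or "top" or "wrist"; returns (picture, depth): 400x640x3 uint8, blue, green, red; 400x640 float32, m along the optical axis (not along the pixel's ray), 0 where there is no reading.
- ctrl.camera_params(name): a dict with "fx", "fy", "cx", "cy" (pixels), "extrinsics" (4x4, takes a point from camera to world coordinates); the wrist camera has in their place "tool_from_camera" (4x4, takes a point from camera to tool coordinates, whose origin is the TCP and whose axes are the tool frame's). Camera axes: x right, y down, z forward; pixel columns grow to the right and rows downward; lengths in m; the calibration is good to about 2 mm. A picture is of the moment at which its call begins: read the wrist's pose just before it. camera_params takes no time and is no camera call.
- ctrl.sign_off(): hands the job in, once; it reports no verdict.
Trained networks look in the newest picture that a camera, given by its name, has taken for a name from the list of things; names that differ only in an ending like _2 or _b are one class to them, and where a whole thing is asked for, a point or a joint stands for the part that bears it (a point fixed in the world has none). Each returns a list of dicts, best first, with "score" (0 to 1); they miss things now and then, are a little off and sometimes report something else, mostly with a low value. They report only what shows in the picture. A call takes as long as a camera call. They do not tell look-alikes from the thing itself.
- ctrl.masks_of(camera, thing): "region" (400x640 bool, what is visible of it) and "at" ([column, row] in pixels, amid what is visible of it).
The state is a dict: "time": time; "qpos": joint angles; "dq": joint speeds; "joint_efforts": joint torques, N m; "eef_pos": TCP position; "tcp_rot": TCP orientation; "contact_force": force on the tool from outside, world axes, zero at the start; "wrist_torque": the same for the moment, N m; "opening": opening from 0.0 (shut) to 1.0 (fully open).
Only numpy, scipy, OpenCV 4.12 (cv2) and the standard library are available. Lean on these libraries where they do the work, as an engineer would, in place of code of your own. Each camera call takes 0.05 s, during which the arm holds its last target.

TASK

Press the shouldered bush, shank down, into the bore of the cast-iron block on the bench until its shoulder is fully home, flush with the block's top. Then lock it: slide the flat steel key nose first through the slot under the block's bridge, over the shoulder, until the key's upright tab is up against the bridge. Let go of both parts and leave everything else where it lies.

Things in the scene. Friction and masses are not known exactly. Their poses are not given: they have to be found in the camera images.
- bush_neck (a point): Loose bronze shouldered bush, 101 mm tall, 0.5 kg, upright on its shank right or left of the block. Going up: shank 36 mm diameter, 45 long, chamfered foot; shoulder flange 58 diameter, 8 thick; neck 36 diameter, 48 tall, to grip (top slightly dished). Point: centre of the neck on the axis, 77 mm above the foot, 24 above the flange's top, 24 below the neck's top; z up the axis.
- block: Fixed grey cast-iron block, 110 (x) by 185 (y) by 70 mm tall; origin under its middle, z up. Four feet 12 mm high stick out at the x sides to 84 mm from the middle line. A bridge stands on top, 33 to 63 mm along +y from the bore's axis, 63 mm wide in x, 19 mm tall, so fingers that hold the neck in the bore fit best on the x sides.
- bore (a point): Centre of the bore's mouth, level with the block's top, 42 mm along -y from the block's middle; axes as the block's. Counterbore for the flange 60 mm diameter, 8 deep; below it the bore is 37.5 diameter, slightly chamfered. With the bush home, its flange top is level with this point and its neck centre 24 mm above it.
- slot (a point): Middle of the floor of the slot's outer mouth in the block's bridge, 63 mm along +y from the bore's axis; axes as the block's. The slot is 37 mm wide, 12 high and 30 long (along y), its floor is the block's top; the key enters moving along the block's -y.
- pad_ejector (a joint): Stiff pad in the bore that makes the fit tight, m: 0 at the start, grows as the bush pushes it down, about 0.017 with the bush home. The shank drops in freely about 28 mm (flange 17 mm short of its seat); the rest takes a steady push of about 10 N besides the bush's weight. It does not spring back.
- key_tab (a point): Loose flat steel key, 0.4 kg, at right or left: plate 120 x 34 x 8 mm, nose stepped to 30 then 24 wide over the last 15 mm; upright tab on it, 30 along, 16 across (grip here), top 68 above the underside. Point: tab centre, 38 above the underside; x to the nose (57 ahead; tail 63 behind), z up. Home: 78 mm along the block's +y from the bore's axis, 38 above the block's top, x along the block's -y.
- sleeve_mid (a point): Bystander: plain bronze sleeve without a shoulder, 48 mm diameter, 70 mm tall, upright; point at its centre, half-way up.
- mallet: Bystander: stubby copper-headed mallet lying flat, 134 mm long, head 70 mm wide and 38 mm high at the +x end; origin on the bench below its middle, x along the handle towards the head.
- creaser: Bystander: red-handled steel creaser lying between robot and block, 200 mm long, 22 mm high; origin on the bench under its middle, x towards its flat steel end.
- shoe_a: Bystander: steel pony shoe, 115 mm, 9 mm thick, lying flat beyond the block; origin at its middle on the bench.
- shoe_b: Bystander: steel pony shoe, 115 mm, 9 mm thick, lying flat at the right; origin at its middle on the bench.
- hoof_pad: Bystander: grey rubber hoof pad, 160 by 120 mm, 8 mm thick, lying flat at the left; origin on the bench near its middle.
- oil: Bystander: upright grey oil bottle, 64 mm diameter, 125 mm tall, beyond the block to the left; origin at the centre of its foot.
- tin: Bystander: upright metal tin, 84 mm diameter, 100 mm tall, beyond the block to the right; origin at the centre of its foot.
Not all that is in view belongs to the job. Leave any black, pink or yellow look-alike of the part that bears key_tab alone.

How it is judged:
By the outcome, as a careful person would: the job done as asked, in the order asked, and still so for the second after the job is handed in, with the robot touching nothing.
It also fails if it takes over 72 s, if anything falls off the work surface, if the arm or the gripper's body presses on something with over 40 N, if the wrist force passes 120 N, or if a joint passes its speed limit or range.

## Working session

There is one attempt and no reset: what is moved stays moved. The work goes in short steps, Python scripts to look and compute and a tool call to move; the robot and the scene stay as the last step left them, time stands still between calls to the robot, and variables do not carry over. Pictures are saved under pics/ and viewed, and the job is handed in when it is done.

Besides the shell and the picture viewer there is one more tool, called as name(argument=value, ...) on one line, values as JSON. arm_command: Moves the arm, as the interface text tells. Shifts and turns lie within -1 to 1; 1 stands for 0.3 m of shift or 30 degrees of turn. Its arguments: {"type":"object","properties":{"steps":{"type":"array","items":{"type":"object","properties":{"hand":{"type":"number"},"travel":{"type":"array","items":{"type":"number","minimum":-1,"maximum":1}},"rotation":{"type":"array","items":{"type":"number","minimum":-1,"maximum":1}}}}},"grip_force":{"type":"number"}},"required":["steps"]}

```bash
ls; mkdir -p pics; python3 - <<'E'
from plant import ctrl
import cv2,json
s=ctrl.get_state(); print({k:(v if not hasattr(v,'tolist') else v.tolist()) for k,v in s.items()})
for n in ['top','side']:
    im,d=ctrl.read_camera(n); cv2.imwrite(f'pics/{n}0.png',im)
    print(n,ctrl.camera_params(n))
print(ctrl.camera_params('wrist'))
E
```

```text
pics
{'time': 0.0, 'qpos': [0.9519836142505046, 0.2871919391194212, 1.5781833053518655, -2.0064727345084785e-05, 1.27858864212362, -0.14996148470379536], 'dq': [-0.0011384931452486664, 0.0010357220112648725, 0.0004900160650008953, 0.0003665929641521663, 6.055833127795965e-05, 0.0002484592349661794], 'joint_efforts': [0.0006638247396040242, -40.59656381607056, -29.262925386428833, -0.00015514174265263136, 0.005679831228917465, -8.47276680815412e-06], 'eef_pos': [0.30460951061268654, 0.6016889461176671, 0.2549261717864571], 'tcp_rot': [0.688545662479775, -0.16455580819895535, 0.163939645839633, -0.6869862074235933], 'contact_force': [-0.4818648180830553, 0.7714689056159305, 0.3498176578842099], 'wrist_torque': [0.07193246033809024, -0.03684521020952704, 0.023041168636907867], 'opening': 1.0013682318884827}
top {'fx': 458.962617146489, 'fy': 458.962617146489, 'cx': 316.02326220534997, 'cy': 196.55340828196825, 'extrinsics': array([[-2.54061587e-02, -9.91473364e-01,  1.27808824e-01,
         2.80642543e-01],
       [-9.99677141e-01,  2.51496667e-02, -3.62049729e-03,
         2.36231472e-
[... 311 characters left out ...]
.98042715, -0.1369743 ,  0.14142363,  0.26692299],
       [-0.19641749, -0.72981477,  0.65482102, -0.85895331],
       [ 0.01351941, -0.66978238, -0.74243437,  1.04202218],
       [ 0.        ,  0.        ,  0.        ,  1.        ]])}
{'fx': 297.29250571956123, 'fy': 297.29250571956123, 'cx': 321.0041079290382, 'cy': 203.6022915732385, 'tool_from_camera': array([[ 9.32031583e-04,  9.46434032e-01,  3.22895889e-01,
        -8.35978883e-02],
       [ 5.98857004e-04, -3.22896500e-01,  9.46434093e-01,
        -1.17180287e-01],
       [ 9.99999386e-01, -6.88738001e-04, -8.67728384e-04,
         1.07130506e-03],
       [ 0.00000000e+00,  0.00000000e+00,  0.00000000e+00,
         1.00000000e+00]])}
```

View pics/top0.png

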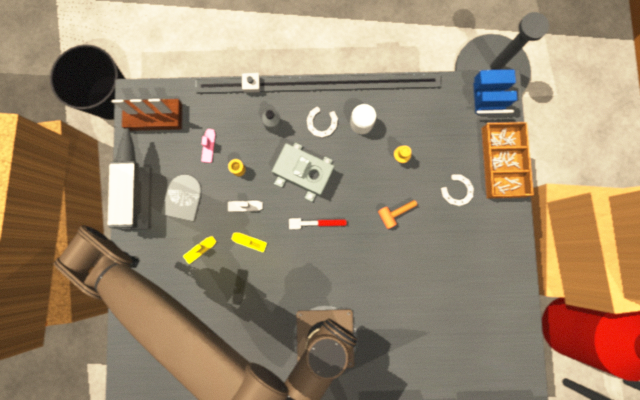

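View pics/side0.png

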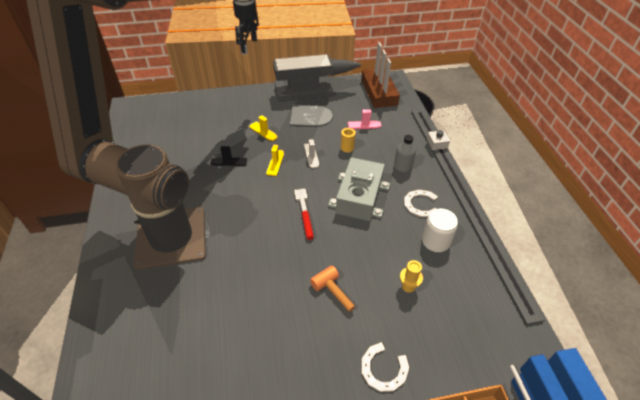

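The top view shows the block at (303,168) with its bore near (313,174), the bush at (403,154) and the sleeve at (236,166). There are five candidates for the key: steel-grey (245,206), pink (208,145), yellow (200,249), yellow (249,242) and black (240,287). The steel-grey one fits. I'll confirm it in a crop and measure.

```bash
cat > h.py <<'E'
from plant import ctrl
import numpy as np,cv2
from scipy.spatial.transform import Rotation as R
def pts(d,P,T=None):
    v,u=np.mgrid[0:400,0:640]
    c=np.stack([(u-P['cx'])/P['fx']*d,(v-P['cy'])/P['fy']*d,d],-1)
    T=P['extrinsics'] if T is None else T
    return c@T[:3,:3].T+T[:3,3]
def crop(im,u,v,w,h,f,name):
    c=im[max(0,v-h):v+h,max(0,u-w):u+w]; cv2.imwrite(f'pics/{name}.png',cv2.resize(c,None,fx=f,fy=f,interpolation=cv2.INTER_CUBIC))
def tool():
    s=ctrl.get_state();T=np.eye(4);T[:3,:3]=R.from_quat(s['tcp_rot']).as_matrix();T[:3,3]=s['eef_pos'];return T
E
python3 - <<'E'
from h import *
np.set_printoptions(precision=4,suppress=True)
for n in ['top','side']:
    im,d=ctrl.read_camera(n); P=pts(d,ctrl.camera_params(n)); np.savez(f'{n}.npz',im=im,d=d,P=P)
    for t in ['block','bush_neck','key_tab']:
        for m in ctrl.masks_of(n,t)[:5]:
            r=m['region']&(d>0); q=P[r]
            if len(q)<5: continue
            hi=q[q[:,2]>np.percentile(q[:,2],90)-.006]
            print(n,t,round(m['score'],2),np.round(m['at']),r.sum(),'med',np.median(q,0),'top',np.mean(hi,0),'zmax',q[:,2].max(), 'bgr',im[r].mean(0).round())
    if n=='top': crop(im,275,190,95,75,4,'topcrop')
    else: crop(im,335,165,95,75,4,'sidecrop')
print(ctrl.get_state()['time'])
E
```

```text
top block 0.55 [300. 170.] 2062 med [0.5755 0.0609 0.0685] top [0.5828 0.0659 0.0768] zmax 0.09865344837535783 bgr [183. 207. 206.]
top bush_neck 0.79 [405. 154.] 200 med [ 0.621  -0.2825  0.0746] top [ 0.6257 -0.2868  0.1006] zmax 0.10759478084575758 bgr [ 62. 217. 244.]
top key_tab 0.89 [250. 241.] 300 med [0.3361 0.2521 0.0091] top [0.3383 0.2606 0.0683] zmax 0.07708938068393767 bgr [  5. 247. 252.]
top key_tab 0.84 [198. 247.] 311 med [0.3107 0.4225 0.0091] top [0.316  0.4247 0.0674] zmax 0.07343998211039304 bgr [ 10. 233. 242.]
top key_tab 0.73 [245. 206.] 323 med [0.4611 0.2636 0.0089] top [0.4624 0.2671 0.0679] zmax 0.07817932588423582 bgr [212. 228. 234.]
top key_tab 0.67 [241. 286.] 391 med [0.1834 0.2891 0.0085] top [0.1788 0.2908 0.0673] zmax 0.0733047599156118 bgr [51. 65. 68.]
top key_tab 0.59 [207. 147.] 382 med [0.6772 0.3985 0.0083] top [0.6881 0.3999 0.067 ] zmax 0.07561076021909541 bgr [201. 191. 239.]
side block 0.89 [362. 189.] 2404 med [0.5736 0.0359 0.069 ] top [0.5819 0.0584 0.0749] zmax 0.0969963719835979 bgr [137. 154. 155.]
side bush_neck 0.61 [408. 276.] 538 med [ 0.6216 -0.2975  0.0587] top [ 0.6268 -0.289   0.1003] zmax 0.10615242124823887 bgr [ 66. 171. 204.]
side key_tab 0.9 [366. 126.] 319 med [0.6885 0.3954 0.0118] top [0.6883 0.3963 0.0628] zmax 0.0738431092096079 bgr [149. 136. 218.]
side key_tab 0.88 [275. 162.] 302 med [0.3368 0.2483 0.0115] top [0.3399 0.2549 0.0675] zmax 0.07414717235949753 bgr [  7. 200. 225.]
side key_tab 0.82 [226. 159.] 419 med [0.1823 0.287  0.0112] top [0.1812 0.2892 0.0659] zmax 0.0743024388812844 bgr [29. 29. 31.]
side key_tab 0.81 [312. 154.] 265 med [0.4616 0.2548 0.0117] top [0.4645 0.263  0.0679] zmax 0.07338817745928827 bgr [157. 174. 186.]
side key_tab 0.64 [264. 130.] 325 med [0.319  0.4192 0.0116] top [0.3182 0.4229 0.0659] zmax 0.0759343879570783 bgr [  9. 180. 206.]
0.5
```

View pics/topcrop.png

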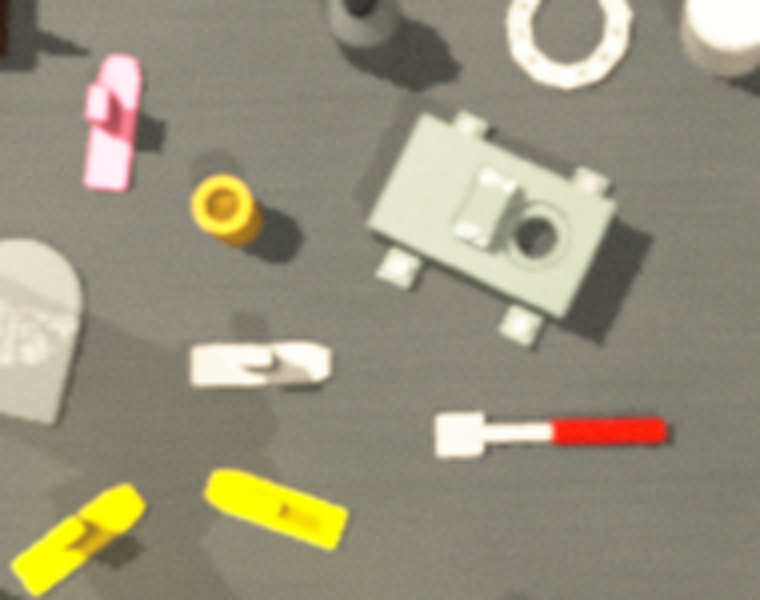

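View pics/sidecrop.png

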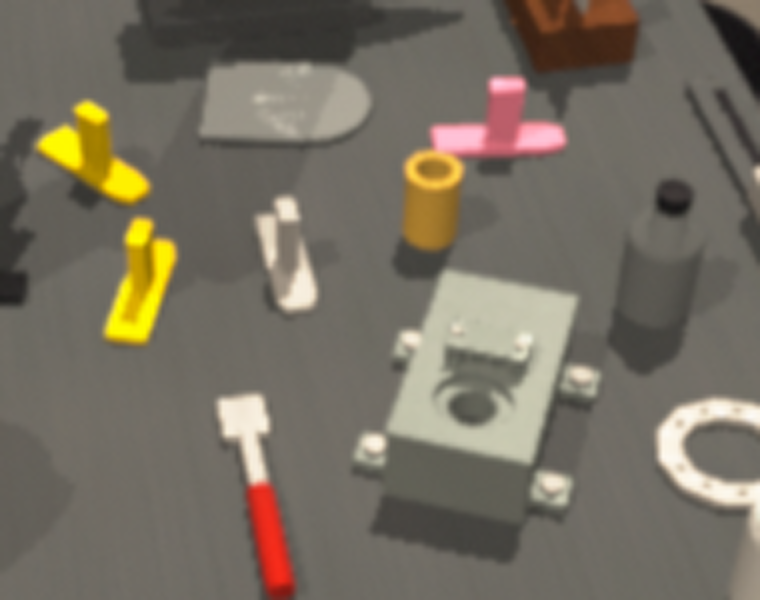

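The crops confirm it. The steel-grey key at top (245,206) / side (312,154) is the real one, with its nose pointing along world -y. The others are yellow, yellow, pink and black look-alikes. Next I'll measure the block's yaw, the bore and the key's axis.

```bash
python3 - <<'E'
from h import *
np.set_printoptions(precision=4,suppress=True)
for n in ['top','side']:
    z=np.load(n+'.npz');P=z['P'];d=z['d']
    # block top
    q=P[(d>0)&(P[...,2]>.064)&(P[...,2]<.076)&(abs(P[...,0]-.575)<.14)&(abs(P[...,1]-.06)<.14)]
    r=cv2.minAreaRect((q[:,:2]*1000).astype(np.float32)); print(n,'block',r,np.median(q[:,2]))
    b=P[(d>0)&(P[...,2]>.083)&(P[...,2]<.1)&(abs(P[...,0]-.575)<.1)&(abs(P[...,1]-.06)<.1)]
    print('bridge',b.mean(0),cv2.minAreaRect((b[:,:2]*1000).astype(np.float32)))
    # key
    k=(d>0)&(abs(P[...,0]-.462)<.06)&(abs(P[...,1]-.265)<.09)
    q=P[k&(P[...,2]>.004)&(P[...,2]<.014)]; print('plate',cv2.minAreaRect((q[:,:2]*1000).astype(np.float32)),len(q))
    q=P[k&(P[...,2]>.06)]; print('tab',q.mean(0),cv2.minAreaRect((q[:,:2]*1000).astype(np.float32)))
    k=(d>0)&(abs(P[...,0]-.625)<.05)&(abs(P[...,1]+.287)<.05)
    q=P[k&(P[...,2]>.095)];print('bushtop',q.mean(0),cv2.minEnclosingCircle((q[:,:2]*1000).astype(np.float32)))
    q=P[k&(P[...,2]>.042)&(P[...,2]<.058)];print('fl',q.mean(0),cv2.minEnclosingCircle((q[:,:2]*1000).astype(np.float32)))
T=tool();print(T)
E
```

```text
top block ((580.7950439453125, 60.2982177734375), (185.4234619140625, 111.44690704345703), 62.73432540893555) 0.06983709461148546
bridge [0.5824 0.0657 0.0891] ((583.26953125, 65.03447723388672), (29.444910049438477, 62.77048873901367), 63.62084197998047)
plate ((462.2278137207031, 263.8661804199219), (118.97228240966797, 177.47898864746094), 0.2671356797218323) 380
tab [0.4624 0.2671 0.0679] ((461.9285583496094, 266.9371337890625), (30.99326515197754, 14.665629386901855), 87.81922912597656)
bushtop [ 0.6263 -0.2884  0.1002] ((626.224365234375, -288.9908752441406), 18.413476943969727)
fl [ 0.6198 -0.2836  0.0521] ((626.2023315429688, -287.52996826171875), 29.37873077392578)
side block ((582.0986938476562, 61.41712951660156), (191.94058227539062, 110.39192962646484), 62.84080123901367) 0.07125033152132215
bridge [0.584  0.0637 0.0902] ((584.3827514648438, 65.52119445800781), (35.024085998535156, 62.37730407714844), 60.153385162353516)
plate ((462.106689453125, 265.12591552734375), (178.8571319580078, 118.92638397216797), 89.6797866821289) 335
tab [0.4648 0.264  0.0677] ((464.8690185546875, 265.8683776855469), (16.537614822387695, 40.79707717895508), 2.328852415084839)
bushtop [ 0.6268 -0.289   0.1003] ((626.1762084960938, -288.3912048339844), 18.756345748901367)
fl [ 0.6221 -0.2973  0.0533] ((627.1077270507812, -288.09039306640625), 29.744365692138672)
[[ 0.8921 -0.      0.4518  0.3049]
 [-0.4518 -0.0001  0.8921  0.6022]
 [ 0.     -1.     -0.0001  0.2563]
 [ 0.      0.      0.      1.    ]]
```

```bash
cat >> h.py <<'E'
def Rdown(az):  # tool z azimuth deg, tool y down
    a=np.radians(az); z=np.array([np.cos(a),np.sin(a),0]); y=np.array([0,0,-1.]); x=np.cross(y,z)
    return np.stack([x,y,z],1)
def plan(p,az,n=None,hand=1,v=.05,T=None):
    import json
    T=tool() if T is None else T; Rt=Rdown(az); rv=R.from_matrix(T[:3,:3].T@Rt).as_rotvec(); dp=np.array(p)-T[:3,3]
    if n is None: n=max(1,int(np.ceil(max(np.linalg.norm(dp)/v,np.degrees(np.linalg.norm(rv))/9))))
    rows=[];Rc=T[:3,:3]
    for i in range(n):
        rows.append(dict(hand=hand,travel=np.round(Rc.T@dp/n/.3,3).tolist(),rotation=np.round(np.degrees(rv)/n/30,3).tolist())); Rc=Rc@R.from_rotvec(rv/n).as_matrix()
    print(n,'dp',np.round(dp,4),'rv',np.round(np.degrees(rv),2)); print(json.dumps(rows))
E
python3 -c "
from h import *
plan([.5616,.023,.26],-27.25,14)"
```

```text
14 dp [ 0.2567 -0.5792  0.0037] rv [ 0.   90.39  0.  ]
[{"hand": 1, "travel": [0.117, -0.001, -0.095], "rotation": [0.0, 0.215, 0.0]}, {"hand": 1, "travel": [0.127, -0.001, -0.082], "rotation": [0.0, 0.215, 0.0]}, {"hand": 1, "travel": [0.135, -0.001, -0.067], "rotation": [0.0, 0.215, 0.0]}, {"hand": 1, "travel": [0.142, -0.001, -0.051], "rotation": [0.0, 0.215, 0.0]}, {"hand": 1, "travel": [0.147, -0.001, -0.035], "rotation": [0.0, 0.215, 0.0]}, {"hand": 1, "travel": [0.15, -0.001, -0.018], "rotation": [0.0, 0.215, 0.0]}, {"hand": 1, "travel": [0.151, -0.001, -0.001], "rotation": [0.0, 0.215, 0.0]}, {"hand": 1, "travel": [0.15, -0.001, 0.016], "rotation": [0.0, 0.215, 0.0]}, {"hand": 1, "travel": [0.147, -0.001, 0.032], "rotation": [0.0, 0.215, 0.0]}, {"hand": 1, "travel": [0.143, -0.001, 0.049], "rotation": [0.0, 0.215, 0.0]}, {"hand": 1, "travel": [0.136, -0.001, 0.065], "rotation": [0.0, 0.215, 0.0]}, {"hand": 1, "travel": [0.128, -0.001, 0.079], "rotation": [0.0, 0.215, 0.0]}, {"hand": 1, "travel": [0.118, -0.001, 0.093], "rotation": [0.0, 0.215, 0.0]}, {"hand": 1, "travel": [0.107, -0.001, 0.106], "rotation": [0.0, 0.215, 0.0]}]
```

arm_command(steps=[{"hand": 1,"travel": [0.117,0,-0.095],"rotation": [0,0.215,0]},{"hand": 1,"travel": [0.127,0,-0.082],"rotation": [0,0.215,0]},{"hand": 1,"travel": [0.135,0,-0.067],"rotation": [0,0.215,0]},{"hand": 1,"travel": [0.142,0,-0.051],"rotation": [0,0.215,0]},{"hand": 1,"travel": [0.147,0,-0.035],"rotation": [0,0.215,0]},{"hand": 1,"travel": [0.15,0,-0.018],"rotation": [0,0.215,0]},{"hand": 1,"travel": [0.151,0,0],"rotation": [0,0.215,0]},{"hand": 1,"travel": [0.15,0,0.016],"rotation": [0,0.215,0]},{"hand": 1,"travel": [0.147,0,0.032],"rotation": [0,0.215,0]},{"hand": 1,"travel": [0.143,0,0.049],"rotation": [0,0.215,0]},{"hand": 1,"travel": [0.136,0,0.065],"rotation": [0,0.215,0]},{"hand": 1,"travel": [0.128,0,0.079],"rotation": [0,0.215,0]},{"hand": 1,"travel": [0.118,0,0.093],"rotation": [0,0.215,0]},{"hand": 1,"travel": [0.107,0,0.106],"rotation": [0,0.215,0]}])

```text
time: 2.25
eef_pos: [0.5566, 0.0028, 0.2598]
tcp_rot: [0.351, -0.611, 0.613, -0.358]
contact_force: [-0.3, 0.4, 0.6]
opening: 0.997
```

```bash
python3 -c "
from h import *
plan([.5616,.023,.26],-27.25)"
```

```text
1 dp [0.005  0.0202 0.0002] rv [-0.41 -2.58 -0.43]
[{"hand": 1, "travel": [-0.067, -0.0, -0.019], "rotation": [-0.014, -0.086, -0.014]}]
```

arm_command(steps=[{"hand": 1,"travel": [-0.067,0,-0.019],"rotation": [-0.014,-0.086,-0.014]},{"hand": 1,"travel": [0,0,0],"rotation": [0,0,0]}])

```text
time: 2.5
eef_pos: [0.5627, 0.0206, 0.2601]
tcp_rot: [0.367, -0.604, 0.604, -0.367]
contact_force: [0.2, -0.1, -0.5]
opening: 0.998
```

```bash
python3 - <<'E'
from h import *
np.set_printoptions(precision=4,suppress=True)
T=tool();print(T, ctrl.get_state()['dq'])
im,d=ctrl.read_camera('wrist'); C=ctrl.camera_params('wrist'); P=pts(d,C,T@C['tool_from_camera'])
np.savez('w1.npz',im=im,d=d,P=P); cv2.imwrite('pics/w1.png',im)
q=P[(d>0)&(P[...,2]>.064)&(P[...,2]<.076)&(abs(P[...,0]-.575)<.14)&(abs(P[...,1]-.06)<.14)]
r=cv2.minAreaRect((q[:,:2]*1000).astype(np.float32)); print('block',r,np.median(q[:,2]))
b=P[(d>0)&(P[...,2]>.083)&(P[...,2]<.1)&(abs(P[...,0]-.575)<.1)&(abs(P[...,1]-.06)<.1)]
print('bridge',b.mean(0),cv2.minAreaRect((b[:,:2]*1000).astype(np.float32)))
E
```

```text
[[-0.461   0.0001  0.8874  0.5627]
 [-0.8874 -0.0002 -0.461   0.0206]
 [ 0.0001 -1.      0.0002  0.2601]
 [ 0.      0.      0.      1.    ]] [-0.0422 -0.0009  0.0006 -0.0231 -0.0042  0.0006]
block ((581.8629760742188, 62.242431640625), (185.55099487304688, 110.20475006103516), 62.91428756713867) 0.06956637347676509
bridge [0.5848 0.068  0.0887] ((584.5855712890625, 67.69497680664062), (29.895631790161133, 62.97695541381836), 63.04673767089844)
```

View pics/w1.png

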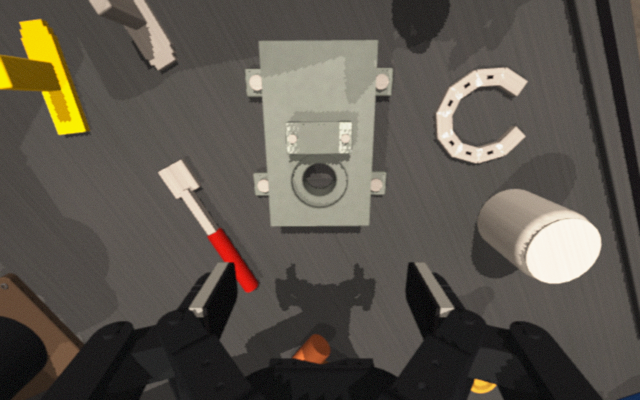

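The wrist view shows the block centred at (320,130) and the bore at (320,180), with the bridge above it. I'll take one more settled reading and detect the bore circle directly.

```bash
cat >> h.py <<'E'
def wrist(save=None):
    T=tool(); im,d=ctrl.read_camera('wrist'); C=ctrl.camera_params('wrist'); W=T@C['tool_from_camera']; P=pts(d,C,W)
    if save: cv2.imwrite(f'pics/{save}.png',im); np.savez(save+'.npz',im=im,d=d,P=P,T=T)
    return T,im,d,P,C,W
def ray(u,v,z,C,W):  # pixel -> plane z
    r=W[:3,:3]@np.array([(u-C['cx'])/C['fx'],(v-C['cy'])/C['fy'],1]); o=W[:3,3]; return o+r*(z-o[2])/r[2]
def blockfit(d,P):
    q=P[(d>0)&(P[...,2]>.064)&(P[...,2]<.076)&(abs(P[...,0]-.575)<.14)&(abs(P[...,1]-.06)<.14)]
    r=cv2.minAreaRect((q[:,:2]*1000).astype(np.float32)); print('block',r,np.median(q[:,2])); return r
E
python3 - <<'E'
from h import *
np.set_printoptions(precision=4,suppress=True)
T,im,d,P,C,W=wrist('w2'); print(T[:3,3],ctrl.get_state()['dq'][0])
r=blockfit(d,P)
a=np.radians(62.85); e=np.array([np.cos(a),np.sin(a)]); print('bore pred',np.array(r[0])/1000-.042*e)
# counterbore edge: points below top within 35mm of the pred
b=np.array(r[0])/1000-.042*e
m=(d>0)&(np.hypot(P[...,0]-b[0],P[...,1]-b[1])<.036)&(P[...,2]<.0655)
# image contour of the low region outer boundary
mm=m.astype(np.uint8); cs,_=cv2.findContours(mm,cv2.RETR_EXTERNAL,cv2.CHAIN_APPROX_NONE); c=max(cs,key=cv2.contourArea)
pp=np.array([ray(u,v,.07,C,W)[:2] for u,v in c[:,0]]); print(cv2.minEnclosingCircle((pp*1000).astype(np.float32)), cv2.fitEllipse((pp*1000).astype(np.float32)))
crop(im,320,180,50,40,8,'bore')
# bush in wrist view?
E
```

```text
[0.5625 0.0203 0.2601] 0.0027096327828287094
block ((581.745361328125, 62.17329406738281), (185.60574340820312, 110.29690551757812), 62.932987213134766) 0.06952284630614625
bore pred [0.5626 0.0248]
((563.183349609375, 25.692218780517578), 29.50843048095703) ((563.157958984375, 25.747207641601562), (57.34052658081055, 57.86278533935547), 48.47822189331055)
```

View pics/bore.png

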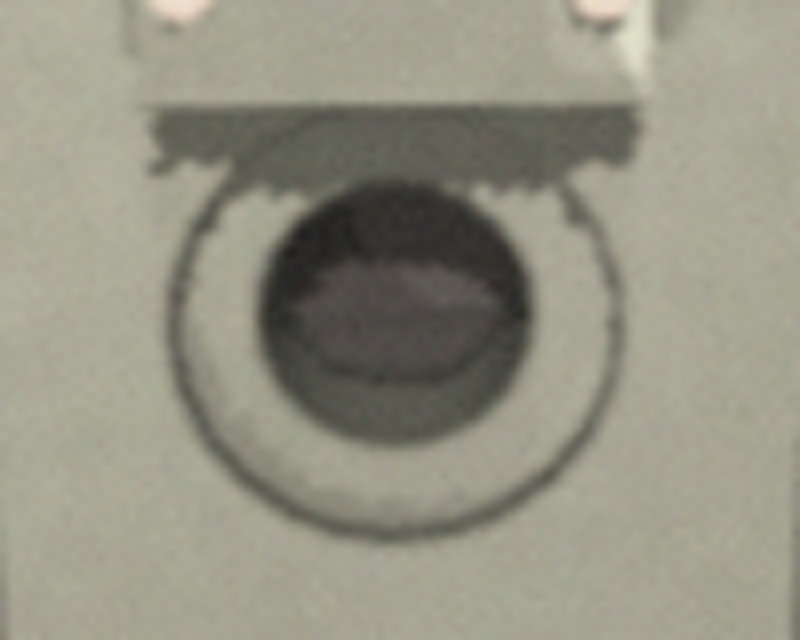

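```bash
python3 -c "
from h import *
plan([.6262,-.2885,.26],-27.2)"
```

```text
7 dp [ 6.390e-02 -3.089e-01 -1.000e-04] rv [-0.03 -0.26  0.04]
[{"hand": 1, "travel": [0.117, 0.0, 0.095], "rotation": [-0.0, -0.001, 0.0]}, {"hand": 1, "travel": [0.117, 0.0, 0.095], "rotation": [-0.0, -0.001, 0.0]}, {"hand": 1, "travel": [0.117, 0.0, 0.095], "rotation": [-0.0, -0.001, 0.0]}, {"hand": 1, "travel": [0.117, 0.0, 0.095], "rotation": [-0.0, -0.001, 0.0]}, {"hand": 1, "travel": [0.117, 0.0, 0.095], "rotation": [-0.0, -0.001, 0.0]}, {"hand": 1, "travel": [0.117, 0.0, 0.094], "rotation": [-0.0, -0.001, 0.0]}, {"hand": 1, "travel": [0.117, 0.0, 0.094], "rotation": [-0.0, -0.001, 0.0]}]
```

arm_command(steps=[{"hand": 1,"travel": [0.117,0,0.095]},{"hand": 1,"travel": [0.117,0,0.095]},{"hand": 1,"travel": [0.117,0,0.095]},{"hand": 1,"travel": [0.117,0,0.095]},{"hand": 1,"travel": [0.117,0,0.095]},{"hand": 1,"travel": [0.117,0,0.094]},{"hand": 1,"travel": [0.117,0,0.094]},{"hand": 1},{"hand": 1}])

```text
$.steps[0]: bad value
```

```bash
python3 - <<'E'
from h import *
np.set_printoptions(precision=4,suppress=True)
C=ctrl.camera_params('wrist'); z=np.load('w2.npz'); W=z['T']@C['tool_from_camera']
print('bore',ray(319.4,180.3,.07,C,W),ray(319.5,179,.062,C,W))
T,im,d,P,C,W=wrist('w3'); print(T)
k=(d>0)&(abs(P[...,0]-.625)<.06)&(abs(P[...,1]+.287)<.06)
q=P[k&(P[...,2]>.095)&(P[...,2]<.11)];print('bushtop',q.mean(0),len(q),cv2.minEnclosingCircle((q[:,:2]*1000).astype(np.float32)))
q=P[k&(P[...,2]>.046)&(P[...,2]<.058)];print('fl',q.mean(0),cv2.minEnclosingCircle((q[:,:2]*1000).astype(np.float32)))
E
```

```text
bore [0.5632 0.0259 0.07  ] [0.5629 0.0253 0.062 ]
[[-0.4611  0.0001  0.8874  0.5623]
 [-0.8874 -0.0009 -0.4611  0.0204]
 [ 0.0007 -1.      0.0005  0.2601]
 [ 0.      0.      0.      1.    ]]
bushtop [ 0.6245 -0.2966  0.0989] 215 ((625.599609375, -296.0372314453125), 14.312935829162598)
fl [nan nan nan] ((0.0, 0.0), 0.0)<stdin>:8: RuntimeWarning: Mean of empty slice.
  ret = um.true_divide(
```

View pics/w3.png

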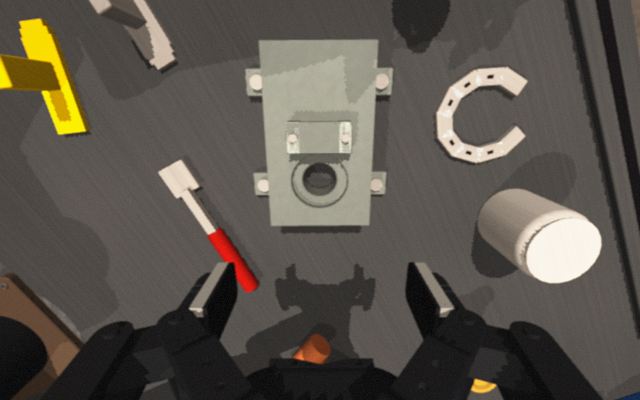

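The rows need all their fields, so that call was refused and the arm hasn't moved. The view is unchanged (bore at (319,180)). I'll send it again in full.

arm_command(steps=[{"hand": 1,"travel": [0.117,0,0.095],"rotation": [0,0,0]},{"hand": 1,"travel": [0.117,0,0.095],"rotation": [0,0,0]},{"hand": 1,"travel": [0.117,0,0.095],"rotation": [0,0,0]},{"hand": 1,"travel": [0.117,0,0.095],"rotation": [0,0,0]},{"hand": 1,"travel": [0.117,0,0.095],"rotation": [0,0,0]},{"hand": 1,"travel": [0.117,0,0.094],"rotation": [0,0,0]},{"hand": 1,"travel": [0.117,0,0.094],"rotation": [0,0,0]},{"hand": 1,"travel": [0,0,0],"rotation": [0,0,0]},{"hand": 1,"travel": [0,0,0],"rotation": [0,0,0]}])

```text
time: 3.78
eef_pos: [0.6285, -0.2886, 0.2608]
tcp_rot: [0.372, -0.601, 0.602, -0.372]
contact_force: [0.2, -0.3, 0.2]
opening: 1.002
```

```bash
python3 - <<'E'
from h import *
np.set_printoptions(precision=4,suppress=True)
T,im,d,P,C,W=wrist('w4'); print(T)
k=(d>0)&(abs(P[...,0]-.625)<.06)&(abs(P[...,1]+.287)<.06)
q=P[k&(P[...,2]>.095)&(P[...,2]<.11)];print('bushtop',q.mean(0),len(q),cv2.minEnclosingCircle((q[:,:2]*1000).astype(np.float32)))
q=P[k&(P[...,2]>.046)&(P[...,2]<.058)];print('fl',q.mean(0),cv2.minEnclosingCircle((q[:,:2]*1000).astype(np.float32)))
crop(im,320,170,50,50,8,'bush4')
E
```

```text
[[-0.447   0.0007  0.8946  0.6285]
 [-0.8946 -0.0002 -0.447  -0.2886]
 [-0.0002 -1.      0.0007  0.2608]
 [ 0.      0.      0.      1.    ]]
bushtop [ 0.6279 -0.2869  0.0988] 1046 ((628.0908813476562, -287.08392333984375), 18.0455379486084)
fl [ 0.6329 -0.2774  0.0525] ((627.9326782226562, -287.0722961425781), 28.921194076538086)
```

View pics/w4.png

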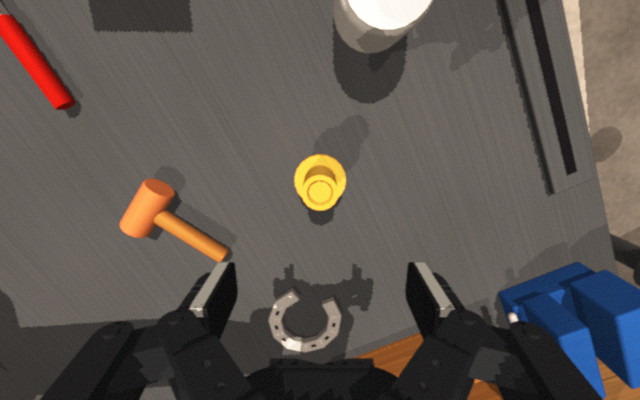

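The bush sits at wrist (320,190), with the neck top measured at z 0.099 and radius 18 mm, as it should be. It lies within 2 mm of the TCP axis. Descending to grip the neck centre.

arm_command(steps=[{"hand": 1,"travel": [-0.003,0.146,-0.003],"rotation": [0,0,0]},{"hand": 1,"travel": [0,0.146,0],"rotation": [0,0,0]},{"hand": 1,"travel": [0,0.146,0],"rotation": [0,0,0]},{"hand": 1,"travel": [0,0.13,0],"rotation": [0,0,0]},{"hand": 1,"travel": [0,0,0],"rotation": [0,0,0]}])

```text
time: 4.45
eef_pos: [0.6302, -0.2793, 0.09]
tcp_rot: [0.374, -0.598, 0.601, -0.376]
contact_force: [0.6, 0.2, 0.1]
opening: 0.999
```

```bash
python3 - <<'E'
from h import *
np.set_printoptions(precision=4,suppress=True)
plan([.6275,-.2875,.0845],-27.1)
T,im,d,P,C,W=wrist('w5'); print(T)
E
```

```text
1 dp [-0.0027 -0.0082 -0.0055] rv [-0.31  1.14  0.  ]
[{"hand": 1, "travel": [0.028, 0.018, 0.004], "rotation": [-0.01, 0.038, 0.0]}]
[[-0.4378  0.0049  0.8991  0.6302]
 [-0.8991 -0.0025 -0.4377 -0.2793]
 [ 0.0001 -1.      0.0055  0.09  ]
 [ 0.      0.      0.      1.    ]]
```

View pics/w5.png

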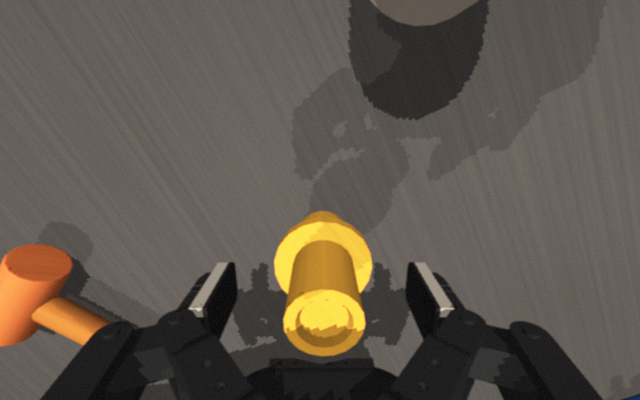

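The drift is 8 mm. The bush stands between the open pads at (323,290). I'll correct before closing.

arm_command(steps=[{"hand": 1,"travel": [0.028,0.018,0.004],"rotation": [-0.01,0.038,0]},{"hand": 1,"travel": [0,0,0],"rotation": [0,0,0]}])

```text
time: 4.75
eef_pos: [0.6315, -0.2894, 0.0924]
tcp_rot: [0.367, -0.599, 0.607, -0.371]
contact_force: [0.8, -0.4, -1.3]
opening: 1.001
```

```bash
python3 - <<'E'
from h import *
np.set_printoptions(precision=4,suppress=True)
plan([.6275,-.2875,.0845],-27.1)
E
```

```text
1 dp [-0.004   0.0019 -0.0079] rv [-0.72 -0.    0.07]
[{"hand": 1, "travel": [0.0, 0.026, -0.015], "rotation": [-0.024, -0.0, 0.002]}]
```

arm_command(steps=[{"hand": 1,"travel": [0,0.026,-0.015],"rotation": [-0.024,0,0.002]}])

```text
time: 4.88
eef_pos: [0.6289, -0.2885, 0.0872]
tcp_rot: [0.368, -0.602, 0.605, -0.369]
contact_force: [0.9, -0.1, -0.1]
opening: 0.996
```

```bash
python3 - <<'E'
from h import *
np.set_printoptions(precision=4,suppress=True)
plan([.6275,-.2875,.0845],-27.1); print(ctrl.get_state()['dq'])
E
```

```text
1 dp [-0.0014  0.001  -0.0027] rv [-0.26 -0.02  0.04]
[{"hand": 1, "travel": [-0.001, 0.009, -0.006], "rotation": [-0.009, -0.001, 0.001]}]
[-0.01    0.0582  0.0661 -0.0055 -0.0015 -0.003 ]
```

arm_command(steps=[{"hand": 1,"travel": [-0.001,0.009,-0.006],"rotation": [-0.009,0,0.001]},{"hand": 0,"travel": [0,0,0],"rotation": [0,0,0]},{"hand": 0,"travel": [0,0,0],"rotation": [0,0,0]},{"hand": 0,"travel": [0,0,0],"rotation": [0,0,0]},{"hand": 0,"travel": [0,0,0],"rotation": [0,0,0]},{"hand": 0,"travel": [0,0,0],"rotation": [0,0,0]}], grip_force=70)

```text
time: 5.62
eef_pos: [0.6273, -0.2875, 0.0846]
tcp_rot: [-0.369, 0.603, -0.603, 0.369]
contact_force: [-0.1, -0.5, 0.2]
opening: 0.406
```

```bash
python3 - <<'E'
from h import *
np.set_printoptions(precision=4,suppress=True)
plan([.6275,-.2875,.0845],-27.1);
T,im,d,P,C,W=wrist('w6'); print(ctrl.get_state()['opening'])
E
```

```text
1 dp [ 0.0002 -0.     -0.0001] rv [ 0.02 -0.03  0.01]
[{"hand": 1, "travel": [-0.0, 0.0, 0.001], "rotation": [0.001, -0.001, 0.0]}]
0.4056518287530621
```

View pics/w6.png

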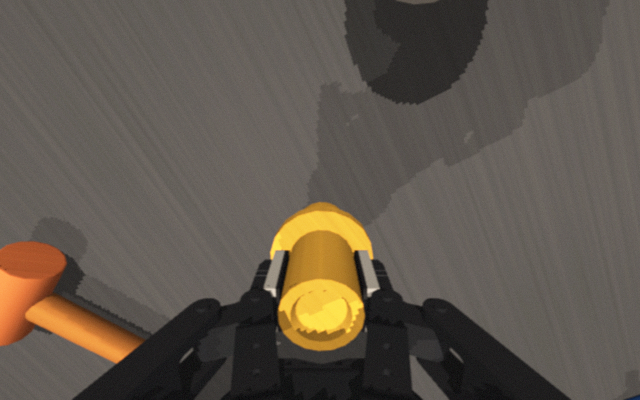

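The neck is gripped (neck top at (321,313), opening about 35 mm against the 36 mm neck). Next I'll measure the held bush in the tool frame, which also shows the wrist camera's bias.

```bash
python3 - <<'E'
from h import *
np.set_printoptions(precision=4,suppress=True)
z=np.load('w6.npz');P,d,im,T=z['P'],z['d'],z['im'],z['T']
y=(im[...,2].astype(int)-im[...,0]>60)&(d>0)
L=(P-T[:3,3])@T[:3,:3]
k=y&(np.abs(L[...,0])<.04)&(np.abs(L[...,2])<.04)
q=L[k&(P[...,2]>.0985)&(P[...,2]<.104)];print('top rim',len(q),q.mean(0),cv2.minEnclosingCircle((q[:,[0,2]]*1000).astype(np.float32)))
q=L[k&(P[...,2]>.046)&(P[...,2]<.058)];print('flange',len(q),q.mean(0),cv2.minEnclosingCircle((q[:,[0,2]]*1000).astype(np.float32)), q[:,2].min(),q[:,2].max())
# bore relative tool in w2 in tool frame coords
for n in ['w2','w4']:
  Tn=np.load(n+'.npz')['T']; b=np.array([.563,.0253,.07]) if n=='w2' else np.array([.628,-.2871,.099])
  print(n,(b-Tn[:3,3])@Tn[:3,:3])
E
```

```text
top rim 3001 [-0.0012 -0.0158 -0.0003] ((-0.7302541732788086, -0.26646679639816284), 18.47946548461914)
flange 2710 [-0.0184  0.0322 -0.0001] ((-1.987272024154663, -0.2420979142189026), 28.547252655029297) -0.028786634384880962 0.028282958657457828
w2 [-0.0048  0.1901 -0.002 ]
w4 [-0.0011  0.1618 -0.0012]
```

arm_command(steps=[{"hand": 0,"travel": [0,-0.08,0],"rotation": [0,0,0]},{"hand": 0,"travel": [0,-0.14,0],"rotation": [0,0,0]},{"hand": 0,"travel": [0,-0.14,0],"rotation": [0,0,0]},{"hand": 0,"travel": [0,-0.08,0],"rotation": [0,0,0]},{"hand": 0,"travel": [0,0,0],"rotation": [0,0,0]}])

```text
time: 6.3
eef_pos: [0.6253, -0.286, 0.2206]
tcp_rot: [-0.37, 0.606, -0.601, 0.368]
contact_force: [0.1, -0.0, -3.5]
opening: 0.403
```

```bash
python3 -c "
from h import *
plan([.5627,.0242,.21],-27.15,9,hand=0); print(ctrl.get_state()['opening'])"
```

```text
9 dp [-0.0626  0.3102 -0.0106] rv [ 0.43  0.03 -0.05]
[{"hand": 0, "travel": [-0.092, 0.005, -0.073], "rotation": [0.002, 0.0, -0.0]}, {"hand": 0, "travel": [-0.092, 0.004, -0.073], "rotation": [0.002, 0.0, -0.0]}, {"hand": 0, "travel": [-0.092, 0.004, -0.073], "rotation": [0.002, 0.0, -0.0]}, {"hand": 0, "travel": [-0.092, 0.004, -0.073], "rotation": [0.002, 0.0, -0.0]}, {"hand": 0, "travel": [-0.092, 0.004, -0.073], "rotation": [0.002, 0.0, -0.0]}, {"hand": 0, "travel": [-0.092, 0.004, -0.073], "rotation": [0.002, 0.0, -0.0]}, {"hand": 0, "travel": [-0.092, 0.004, -0.073], "rotation": [0.002, 0.0, -0.0]}, {"hand": 0, "travel": [-0.092, 0.004, -0.073], "rotation": [0.002, 0.0, -0.0]}, {"hand": 0, "travel": [-0.092, 0.004, -0.073], "rotation": [0.002, 0.0, -0.0]}]
0.40270097688937184
```

arm_command(steps=[{"hand": 0,"travel": [-0.07,0,-0.055],"rotation": [0,0,0]},{"hand": 0,"travel": [-0.092,0,-0.073],"rotation": [0,0,0]},{"hand": 0,"travel": [-0.092,0,-0.073],"rotation": [0,0,0]},{"hand": 0,"travel": [-0.092,0,-0.073],"rotation": [0,0,0]},{"hand": 0,"travel": [-0.092,0,-0.073],"rotation": [0,0,0]},{"hand": 0,"travel": [-0.092,0,-0.073],"rotation": [0,0,0]},{"hand": 0,"travel": [-0.092,0,-0.073],"rotation": [0,0,0]},{"hand": 0,"travel": [-0.092,0,-0.073],"rotation": [0,0,0]},{"hand": 0,"travel": [-0.06,0,-0.05],"rotation": [0,0,0]},{"hand": 0,"travel": [0,0,0],"rotation": [0,0,0]}])

```text
time: 7.55
eef_pos: [0.5551, 0.0164, 0.2078]
tcp_rot: [-0.376, 0.614, -0.594, 0.361]
contact_force: [-0.2, -0.4, -4.3]
opening: 0.403
```

```bash
python3 -c "
from h import *
plan([.5627,.0242,.18],-27.15,2,hand=0)"
```

```text
2 dp [ 0.0076  0.0078 -0.0278] rv [ 2.   -0.08  0.17]
[{"hand": 0, "travel": [-0.017, 0.046, 0.007], "rotation": [0.033, -0.001, 0.003]}, {"hand": 0, "travel": [-0.017, 0.046, 0.006], "rotation": [0.033, -0.001, 0.003]}]
```

arm_command(steps=[{"hand": 0,"travel": [-0.017,0.046,0.007],"rotation": [0.033,0,0.003]},{"hand": 0,"travel": [-0.017,0.046,0.006],"rotation": [0.033,0,0.003]},{"hand": 0,"travel": [0,0,0],"rotation": [0,0,0]}])

```text
time: 7.92
eef_pos: [0.5613, 0.0226, 0.1769]
tcp_rot: [-0.369, 0.604, -0.603, 0.367]
contact_force: [-0.0, -0.6, -4.7]
opening: 0.407
```

```bash
python3 -c "
from h import *
plan([.5627,.0242,.172],-27.15,1,hand=0)"
```

```text
1 dp [ 0.0014  0.0016 -0.0049] rv [ 0.16 -0.1   0.16]
[{"hand": 0, "travel": [-0.007, 0.016, 0.002], "rotation": [0.005, -0.003, 0.005]}]
```

arm_command(steps=[{"hand": 0,"travel": [-0.007,0.01,0.002],"rotation": [0.005,-0.003,0.005]},{"hand": 0,"travel": [0,0,0],"rotation": [0,0,0]}])

```text
time: 8.18
eef_pos: [0.563, 0.0231, 0.174]
tcp_rot: [0.368, -0.604, 0.604, -0.368]
contact_force: [-0.4, -0.2, -4.7]
opening: 0.407
```

```bash
python3 - <<'E'
from h import *
np.set_printoptions(precision=4,suppress=True)
T,im,d,P,C,W=wrist('w7')
plan([.5627,.0242,.172],-27.15,1,hand=0)
L=(P-T[:3,3])@T[:3,:3]
y=(im[...,2].astype(int)-im[...,0]>60)&(d>0)&(np.abs(L[...,0])<.04)&(np.abs(L[...,2])<.04)
for a,b in[(-.0195,-.0135),(.027,.039)]:
  q=L[y&(L[...,1]>a)&(L[...,1]<b)]; print(len(q),q.mean(0),cv2.minEnclosingCircle((q[:,[0,2]]*1000).astype(np.float32)))
blockfit(d,P)
im,d=ctrl.read_camera('side'); crop(im,362,180,60,50,6,'s7')
E
```

```text
1 dp [-0.0006  0.0012 -0.0024] rv [-0.04 -0.07  0.01]
[{"hand": 0, "travel": [-0.003, 0.008, -0.004], "rotation": [-0.001, -0.002, 0.0]}]
3142 [-0.0013 -0.0157 -0.0004] ((-0.47901663184165955, -0.723703145980835), 18.727758407592773)
2673 [-0.0184  0.0322 -0.0001] ((-2.4163711071014404, -0.016318321228027344), 28.731090545654297)
block ((581.959228515625, 62.907875061035156), (184.93739318847656, 110.652099609375), 62.99330520629883) 0.06957999835486511
```

View pics/w7.png

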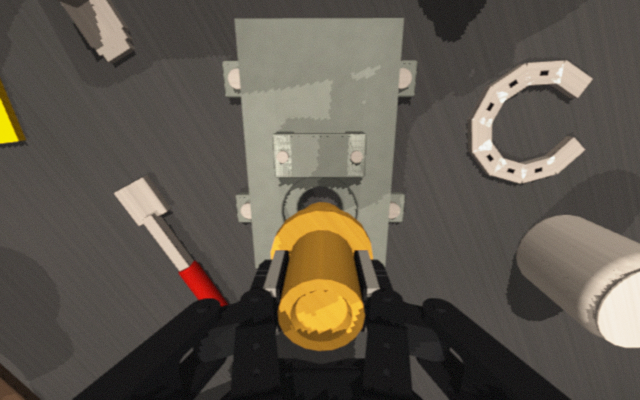

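View pics/s7.png

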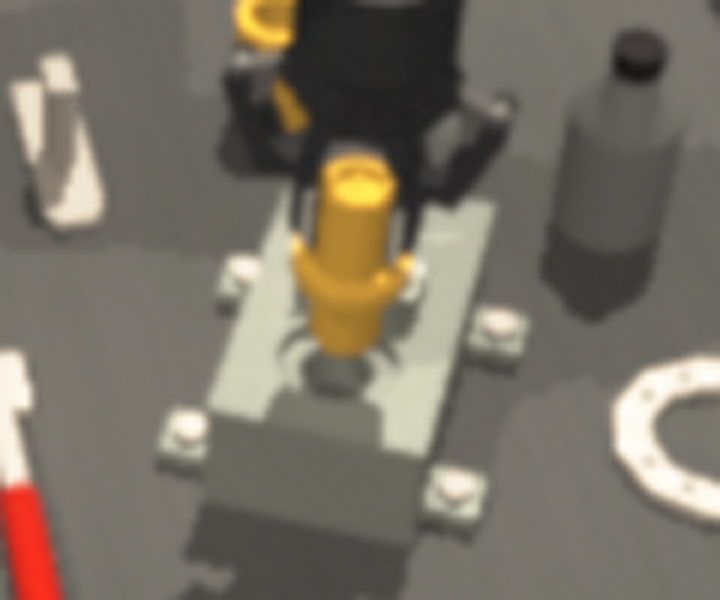

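The foot hangs about 19 mm above the bore, upright, in both views (the wrist view shows the bore mouth at (320,205) behind it). Lowering.

arm_command(steps=[{"hand": 0,"travel": [-0.003,0.04,-0.004],"rotation": [-0.001,-0.002,0]},{"hand": 0,"travel": [0,0.02,0],"rotation": [0,0,0]}])

```text
time: 8.52
eef_pos: [0.5633, 0.0243, 0.1566]
tcp_rot: [0.368, -0.603, 0.604, -0.369]
contact_force: [0.2, 0.7, -4.2]
opening: 0.408
```

```bash
python3 -c "
from h import *
plan([.5627,.0243,.154],-27.1,1,hand=0)"
```

```text
1 dp [-0.0006 -0.     -0.0026] rv [-0.14 -0.06 -0.04]
[{"hand": 0, "travel": [0.001, 0.009, -0.002], "rotation": [-0.005, -0.002, -0.001]}]
```

arm_command(steps=[{"hand": 0,"travel": [0.001,0.015,-0.002],"rotation": [-0.005,-0.002,-0.001]},{"hand": 0,"travel": [0,0.01,-0.001],"rotation": [0,0,0]}])

```text
time: 8.78
eef_pos: [0.5619, 0.0245, 0.1479]
tcp_rot: [-0.369, 0.604, -0.603, 0.369]
contact_force: [-0.9, 0.6, -4.0]
opening: 0.403
```

```bash
python3 -c "
from h import *
plan([.5627,.0243,.135],-27.1,1,hand=0)"
```

```text
1 dp [ 0.0008 -0.0002 -0.0129] rv [0.09 0.01 0.02]
[{"hand": 0, "travel": [-0.0, 0.043, 0.003], "rotation": [0.003, 0.0, 0.001]}]
```

arm_command(steps=[{"hand": 0,"travel": [0,0.012,0.0025],"rotation": [0.003,0,0.001]},{"hand": 0,"travel": [0,0.012,0],"rotation": [0,0,0]}])

```text
time: 9.02
eef_pos: [0.5628, 0.0242, 0.1403]
tcp_rot: [0.369, -0.603, 0.603, -0.369]
contact_force: [0.7, 0.5, -4.0]
opening: 0.407
```

```bash
python3 -c "
from h import *
plan([.5627,.0243,.135],-27.1,1,hand=0)"
```

```text
1 dp [-0.0001  0.0001 -0.0053] rv [-0.02  0.01 -0.02]
[{"hand": 0, "travel": [-0.0, 0.018, -0.0], "rotation": [-0.001, 0.0, -0.001]}]
```

No contact, and the foot is 6 mm into the bore. Continuing down to the pad (expected at TCP z ≈ 0.119).

arm_command(steps=[{"hand": 0,"travel": [0,0.025,0],"rotation": [0,0,0]},{"hand": 0,"travel": [0,0.025,0],"rotation": [0,0,0]},{"hand": 0,"travel": [0,0.02,0],"rotation": [0,0,0]}])

```text
time: 9.4
eef_pos: [0.5628, 0.0243, 0.1182]
tcp_rot: [0.369, -0.603, 0.603, -0.369]
contact_force: [-0.8, 1.1, 7.7]
opening: 0.406
```

```bash
python3 -c "
from h import *
plan([.5627,.0243,.1016],-27.1,1,hand=0)"
```

```text
1 dp [-0.0001 -0.     -0.0166] rv [-0.02  0.02 -0.03]
[{"hand": 0, "travel": [0.0, 0.055, -0.0], "rotation": [-0.001, 0.001, -0.001]}]
```

Pad contact came where expected. Pressing on in small rows while watching the force.

arm_command(steps=[{"hand": 0,"travel": [0,0.02,0],"rotation": [0,0,0]},{"hand": 0,"travel": [0,0.02,0],"rotation": [0,0,0]},{"hand": 0,"travel": [0,0.02,0],"rotation": [0,0,0]}], grip_force=90)

```text
time: 9.78
eef_pos: [0.5636, 0.0245, 0.1093]
tcp_rot: [-0.371, 0.604, -0.602, 0.367]
contact_force: [-13.1, 1.2, 21.0]
opening: 0.4
```

```bash
python3 -c "
from h import *
plan([.5627,.0243,.1016],-27.1,1,hand=0)"
```

```text
1 dp [-0.0009 -0.0002 -0.0077] rv [0.34 0.07 0.13]
[{"hand": 0, "travel": [0.002, 0.026, -0.002], "rotation": [0.011, 0.002, 0.004]}]
```

arm_command(steps=[{"hand": 0,"travel": [0.002,0.012,-0.003],"rotation": [0.011,0.002,0.004]},{"hand": 0,"travel": [0,0.015,0],"rotation": [0,0,0]}])

```text
time: 10.02
eef_pos: [0.5633, 0.0245, 0.1078]
tcp_rot: [-0.37, 0.604, -0.603, 0.368]
contact_force: [-8.1, 0.6, 13.0]
opening: 0.405
```

```bash
python3 -c "
from h import *
plan([.5627,.0243,.1016],-27.1,1,hand=0)"
```

```text
1 dp [-0.0006 -0.0002 -0.0062] rv [0.14 0.06 0.08]
[{"hand": 0, "travel": [0.002, 0.021, -0.001], "rotation": [0.005, 0.002, 0.003]}]
```

arm_command(steps=[{"hand": 0,"travel": [0.001,0.022,-0.002],"rotation": [0.005,0.002,0.003]},{"hand": 0,"travel": [0,0.022,-0.001],"rotation": [0,0,0]},{"hand": 0,"travel": [0,0.018,0],"rotation": [0,0,0]}])

```text
time: 10.4
eef_pos: [0.5635, 0.0244, 0.1015]
tcp_rot: [-0.372, 0.604, -0.602, 0.367]
contact_force: [-18.6, 1.5, 31.4]
opening: 0.405
```

```bash
python3 -c "
from h import *
plan([.5627,.0243,.1016],-27.1,1,hand=0)"
```

```text
1 dp [-0.0008 -0.0001  0.0001] rv [0.33 0.11 0.22]
[{"hand": 0, "travel": [0.002, -0.0, -0.002], "rotation": [0.011, 0.004, 0.007]}]
```

arm_command(steps=[{"hand": 0,"travel": [0.001,0.008,-0.002],"rotation": [0.008,0.003,0.005]},{"hand": 0,"travel": [0,0.008,-0.001],"rotation": [0,0,0]}])

```text
time: 10.65
eef_pos: [0.5632, 0.0245, 0.1016]
tcp_rot: [-0.37, 0.603, -0.603, 0.368]
contact_force: [-6.5, 0.4, 9.7]
opening: 0.4
```

```bash
python3 - <<'E'
from h import *
np.set_printoptions(precision=4,suppress=True)
T,im,d,P,C,W=wrist('w8'); print(T)
y=(im[...,2].astype(int)-im[...,0]>60)&(d>0)&(np.hypot(P[...,0]-.563,P[...,1]-.0245)<.04)
f=P[y&(P[...,2]<.085)]; print('flange z',np.percentile(f[:,2],[10,50,90])); t=P[y&(P[...,2]>.105)]; print('rim',np.percentile(t[:,2],[10,50,90]))
blockfit(d,P)
crop(im,320,260,80,80,6,'w8c')
im,d=ctrl.read_camera('side'); crop(im,362,180,60,50,6,'s8')
E
```

```text
[[-0.4548 -0.0029  0.8906  0.5632]
 [-0.8906 -0.0008 -0.4548  0.0245]
 [ 0.002  -1.     -0.0022  0.1016]
 [ 0.      0.      0.      1.    ]]
flange z [0.0689 0.0699 0.0801]
rim [0.112  0.1155 0.118 ]
block ((584.2384643554688, 67.60677337646484), (156.48294067382812, 110.95891571044922), 62.90362548828125) 0.06956401510593217
```

View pics/w8.png

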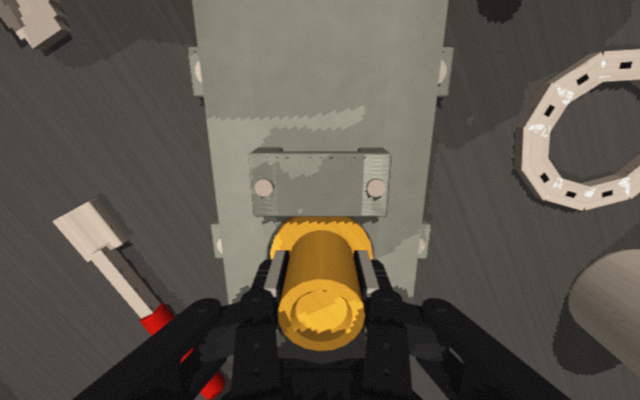

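View pics/s8.png

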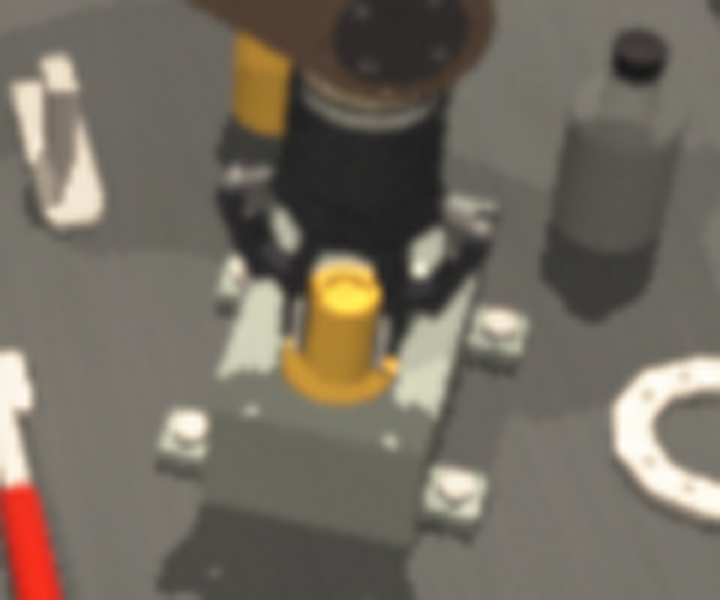

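The bush looks seated (flange z 0.0699, block top 0.0696). I'll push once more to confirm it's hard against the stop.

arm_command(steps=[{"hand": 0,"travel": [0.001,0.02,-0.001],"rotation": [0.004,0.003,0.003]},{"hand": 0,"travel": [0,0.03,-0.001],"rotation": [0,0,0]},{"hand": 0,"travel": [0,0.04,-0.001],"rotation": [0,0,0]}])

```text
time: 11.12
eef_pos: [0.5639, 0.0243, 0.1015]
tcp_rot: [-0.376, 0.605, -0.6, 0.364]
contact_force: [-37.5, 2.2, 68.8]
opening: 0.402
```

It's a hard stop: z doesn't move at 69 N. Relaxing, releasing and rising.

arm_command(steps=[{"hand": 0,"travel": [0.002,0,-0.004],"rotation": [0.015,0.003,0.008]},{"hand": 0,"travel": [0,0,0],"rotation": [0,0,0]},{"hand": 0,"travel": [0,0,0],"rotation": [0,0,0]}])

```text
time: 11.5
eef_pos: [0.5632, 0.0245, 0.1033]
tcp_rot: [-0.371, 0.603, -0.603, 0.368]
contact_force: [-0.0, -0.6, -3.5]
opening: 0.403
```

arm_command(steps=[{"hand": 1,"travel": [0,0,0],"rotation": [0,0,0]},{"hand": 1,"travel": [0,0,0],"rotation": [0,0,0]},{"hand": 1,"travel": [0,0,0],"rotation": [0,0,0]},{"hand": 1,"travel": [0,0,0],"rotation": [0,0,0]}])

```text
time: 12.0
eef_pos: [0.5653, 0.0238, 0.1033]
tcp_rot: [0.37, -0.602, 0.603, -0.368]
contact_force: [0.1, 0.1, -0.8]
opening: 1.004
```

arm_command(steps=[{"hand": 1,"travel": [0,-0.05,0],"rotation": [0,0,0]},{"hand": 1,"travel": [0,-0.1,0],"rotation": [0,0,0]},{"hand": 1,"travel": [0,-0.15,0],"rotation": [0,0,0]},{"hand": 1,"travel": [0,-0.15,0],"rotation": [0,0,0]},{"hand": 1,"travel": [0,-0.05,0],"rotation": [0,0,0]},{"hand": 1,"travel": [0,0,0],"rotation": [0,0,0]}])

```text
time: 12.75
eef_pos: [0.5657, 0.0243, 0.2617]
tcp_rot: [0.37, -0.602, 0.604, -0.369]
contact_force: [0.1, 0.6, -0.6]
opening: 1.0
```

```bash
python3 - <<'E'
from h import *
np.set_printoptions(precision=4,suppress=True)
T,im,d,P,C,W=wrist('w9'); print(T)
y=(im[...,2].astype(int)-im[...,0]>60)&(d>0)&(np.hypot(P[...,0]-.563,P[...,1]-.0245)<.045)
f=P[y&(P[...,2]<.08)]; print('flange z',np.percentile(f[:,2],[10,50,90])); t=P[y&(P[...,2]>.105)]; print('rim',np.percentile(t[:,2],[10,50,90]), cv2.minEnclosingCircle((t[:,:2]*1000).astype(np.float32)))
r=blockfit(d,P)
print(cv2.minEnclosingCircle((f[:,:2]*1000).astype(np.float32)))
plan([.463,.266,.24],.5,9)
im,d=ctrl.read_camera('side'); crop(im,362,180,60,50,6,'s9')
E
```

```text
[[-0.4541  0.0016  0.891   0.5657]
 [-0.891  -0.0033 -0.4541  0.0243]
 [ 0.0022 -1.      0.0029  0.2617]
 [ 0.      0.      0.      1.    ]]
flange z [0.0684 0.0696 0.0708]
rim [0.1129 0.1164 0.1184] ((553.593994140625, 34.1501350402832), 31.275423049926758)
block ((581.7479248046875, 62.06619644165039), (184.9451446533203, 110.39578247070312), 62.91595458984375) 0.06959900059120411
((561.3167724609375, 20.760915756225586), 33.42881774902344)
9 dp [-0.1023  0.2417 -0.0208] rv [ -0.04 -27.5    0.17]
[{"hand": 1, "travel": [-0.063, 0.007, -0.074], "rotation": [-0.0, -0.102, 0.001]}, {"hand": 1, "travel": [-0.066, 0.007, -0.071], "rotation": [-0.0, -0.102, 0.001]}, {"hand": 1, "travel": [-0.07, 0.007, -0.067], "rotation": [-0.0, -0.102, 0.001]}, {"hand": 1, "travel": [-0.074, 0.007, -0.064], "rotation": [-0.0, -0.102, 0.001]}, {"hand": 1, "travel": [-0.077, 0.008, -0.059], "rotation": [-0.0, -0.102, 0.001]}, {"hand": 1, "travel": [-0.08, 0.008, -0.055], "rotation": [-0.0, -0.102, 0.001]}, {"hand": 1, "travel": [-0.083, 0.008, -0.051], "rotation": [-0.0, -0.102, 0.001]}, {"hand": 1, "travel": [-0.085, 0.008, -0.046], "rotation": [-0.0, -0.102, 0.001]}, {"hand": 1, "travel": [-0.088, 0.008, -0.042], "rotation": [-0.0, -0.102, 0.001]}]
```

View pics/w9.png

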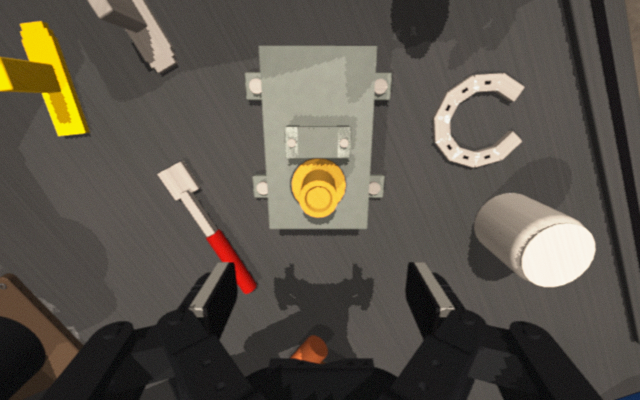

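View pics/s9.png

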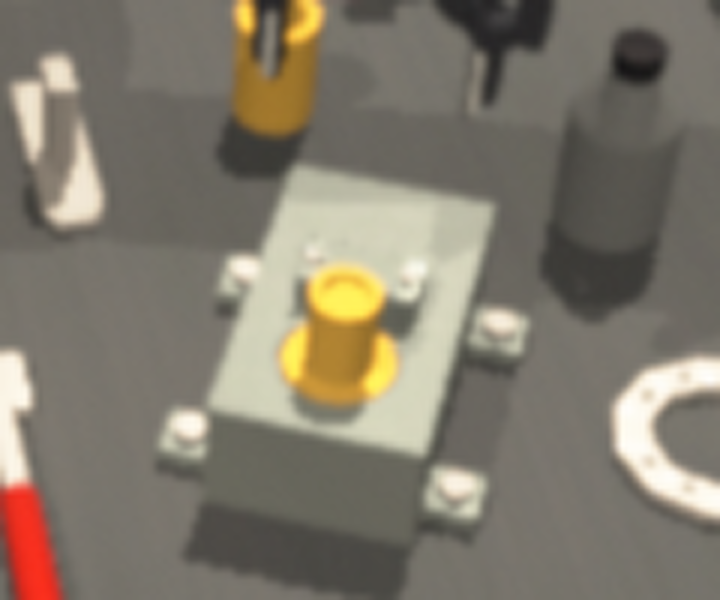

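```bash
python3 - <<'E'
from h import *
z=np.load('w9.npz');P,d,im=z['P'],z['d'],z['im']
D=[('w',P,d,im)]
im2,d2=ctrl.read_camera('side');D.append(('s',pts(d2,ctrl.camera_params('side')),d2,im2))
im2,d2=ctrl.read_camera('top');D.append(('t',pts(d2,ctrl.camera_params('top')),d2,im2))
for n,P,d,im in D:
    r=np.hypot(P[...,0]-.5627,P[...,1]-.0245)
    y=(im[...,2].astype(int)-im[...,0]>60)&(d>0)
    f=P[y&(r>.021)&(r<.027)&(P[...,2]<.08)]; b=P[(~y)&(d>0)&(r>.033)&(r<.05)&(abs(P[...,2]-.07)<.006)]
    print(n,len(f),len(b),np.median(f[:,2]),f[:,2].mean(),np.median(b[:,2]),b[:,2].mean())
    if n=='s': crop(im,358,185,25,25,14,'s9b')
    m=ctrl.masks_of({'w':'wrist','s':'side','t':'top'}[n],'key_tab') if n=='w' else None
    if n=='t': cv2.imwrite('pics/t9.png',im)
T=tool();print(T[:3,3])
E
```

```text
w 527 2664 0.06959621422379692 0.06962450051896253 0.06964912734478507 0.0696486853605909
s 53 297 0.07119374245118026 0.07145528123426563 0.07180431765768414 0.07152310254764467
t 0 11 nan nan 0.0691643598344529 0.06937968082261495
[0.5643484  0.02440545 0.25809908]
  return _methods._mean(a, axis=axis, dtype=dtype,
  ret = ret.dtype.type(ret / rcount)
<stdin>:10: RuntimeWarning: Mean of empty slice.
```

View pics/s9b.png

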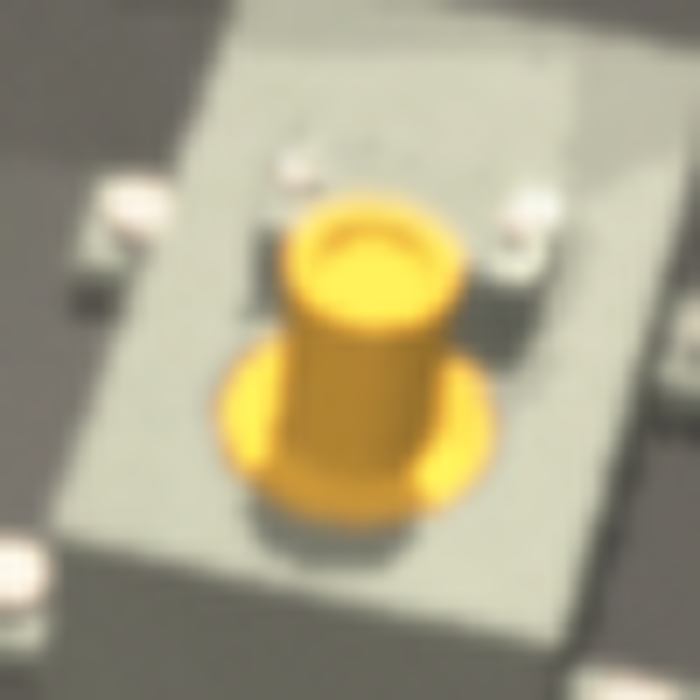

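The flange and block top agree to 0.1 mm (wrist 0.0696/0.0696, side 0.0712–0.0718). The dark crescent is the neck's shadow. The bush is home, so on to the key.

arm_command(steps=[{"hand": 1,"travel": [-0.063,0,-0.074],"rotation": [0,-0.102,0]},{"hand": 1,"travel": [-0.066,0,-0.071],"rotation": [0,-0.102,0]},{"hand": 1,"travel": [-0.07,0,-0.067],"rotation": [0,-0.102,0]},{"hand": 1,"travel": [-0.074,0,-0.064],"rotation": [0,-0.102,0]},{"hand": 1,"travel": [-0.077,0,-0.059],"rotation": [0,-0.102,0]},{"hand": 1,"travel": [-0.08,0,-0.055],"rotation": [0,-0.102,0]},{"hand": 1,"travel": [-0.083,0,-0.051],"rotation": [0,-0.102,0]},{"hand": 1,"travel": [-0.085,0,-0.046],"rotation": [0,-0.102,0]},{"hand": 1,"travel": [-0.08,0,-0.04],"rotation": [0,-0.1,0]},{"hand": 1,"travel": [0,0,0],"rotation": [0,0,0]}])

```text
time: 14.25
eef_pos: [0.4523, 0.2686, 0.2416]
tcp_rot: [0.515, -0.502, 0.487, -0.495]
contact_force: [0.7, 0.5, -0.7]
opening: 0.995
```

```bash
python3 - <<'E'
from h import *
plan([.463,.266,.24],.3)
E
```

```text
1 dp [ 0.0107 -0.0026 -0.0016] rv [1.97 0.94 0.35]
[{"hand": 1, "travel": [0.009, 0.004, 0.035], "rotation": [0.066, 0.031, 0.012]}]
```

arm_command(steps=[{"hand": 1,"travel": [0.009,0.004,0.035],"rotation": [0.066,0.031,0.012]},{"hand": 1,"travel": [0,0,0],"rotation": [0,0,0]},{"hand": 1,"travel": [0,0,0],"rotation": [0,0,0]}])

```text
time: 14.62
eef_pos: [0.4626, 0.2643, 0.2372]
tcp_rot: [0.502, -0.5, 0.499, -0.499]
contact_force: [1.2, -0.2, 0.3]
opening: 0.998
```

```bash
cat >> h.py <<'E'
def keyfit(d,P,c=(.463,.266)):
    k=(d>0)&(np.abs(P[...,0]-c[0])<.045)&(np.abs(P[...,1]-c[1])<.085)
    pl=k&(P[...,2]>.005)&(P[...,2]<.012); q=P[pl]; print('plate',len(q),cv2.minAreaRect((q[:,:2]*1000).astype(np.float32)))
    q=P[k&(P[...,2]>.064)&(P[...,2]<.072)]; print('tab',len(q),q.mean(0),cv2.minAreaRect((q[:,:2]*1000).astype(np.float32)))
E
python3 - <<'E'
from h import *
np.set_printoptions(precision=4,suppress=True)
plan([.463,.266,.24],.3)
T,im,d,P,C,W=wrist('w10');print(T); keyfit(d,P)
E
```

```text
1 dp [0.0004 0.0017 0.0028] rv [ 0.24 -0.12  0.14]
[{"hand": 1, "travel": [-0.006, -0.009, 0.001], "rotation": [0.008, -0.004, 0.005]}]
[[ 0.0032 -0.0042  1.      0.4626]
 [-1.     -0.0025  0.0031  0.2643]
 [ 0.0025 -1.     -0.0042  0.2372]
 [ 0.      0.      0.      1.    ]]
plate 2206 ((464.288330078125, 272.3837890625), (119.73995208740234, 34.027828216552734), 89.9867935180664)
tab 464 [0.4643 0.2701 0.0673] ((464.3234558105469, 269.5084533691406), (15.264449119567871, 30.30286407470703), 0.7038248181343079)
```

View pics/w10.png

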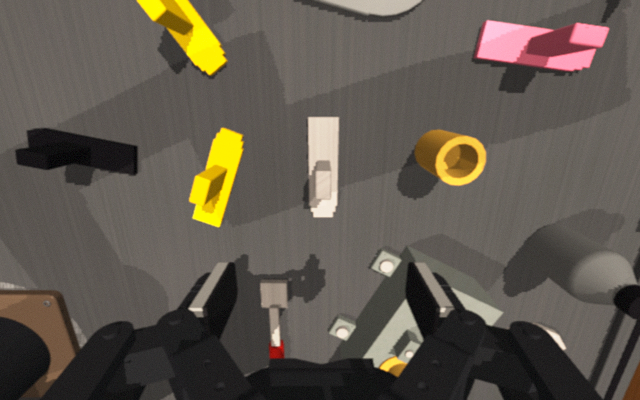

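The steel key is at wrist (322,180): stepped nose at the bottom (world -y), plate 120×34 at an angle of 90.0°. I'll check the clearance to the sleeve at (455,160) before descending.

```bash
python3 - <<'E'
from h import *
np.set_printoptions(precision=4,suppress=True)
z=np.load('w10.npz');P,d,im=z['P'],z['d'],z['im']
q=P[(d>0)&(P[...,2]>.066)&(P[...,2]<.075)&(P[...,0]>.5)&(P[...,0]<.62)&(P[...,1]>.2)&(P[...,1]<.36)]
print(len(q),cv2.minEnclosingCircle((q[:,:2]*1000).astype(np.float32)))
plan([.464,.268,.10],.0,4)
E
```

```text
1093 ((596.3993530273438, 294.8395690917969), 24.240619659423828)
4 dp [ 0.0014  0.0037 -0.1372] rv [0.23 0.18 0.14]
[{"hand": 1, "travel": [-0.003, 0.114, 0.002], "rotation": [0.002, 0.002, 0.001]}, {"hand": 1, "travel": [-0.003, 0.114, 0.002], "rotation": [0.002, 0.002, 0.001]}, {"hand": 1, "travel": [-0.003, 0.114, 0.001], "rotation": [0.002, 0.002, 0.001]}, {"hand": 1, "travel": [-0.003, 0.114, 0.001], "rotation": [0.002, 0.002, 0.001]}]
```

The sleeve's edge is at x≈0.572 and the fingers reach about 0.521, so it's clear.

arm_command(steps=[{"hand": 1,"travel": [-0.003,0.114,0.002],"rotation": [0.002,0.002,0.001]},{"hand": 1,"travel": [-0.003,0.114,0.002],"rotation": [0.002,0.002,0.001]},{"hand": 1,"travel": [-0.003,0.114,0.001],"rotation": [0.002,0.002,0.001]},{"hand": 1,"travel": [-0.003,0.09,0.001],"rotation": [0.002,0.002,0.001]},{"hand": 1,"travel": [0,0,0],"rotation": [0,0,0]}])

```text
time: 15.3
eef_pos: [0.4658, 0.2668, 0.1058]
tcp_rot: [0.499, -0.5, 0.501, -0.5]
contact_force: [1.1, -0.5, -0.0]
opening: 0.997
```

```bash
python3 - <<'E'
from h import *
plan([.464,.268,.044],0,2)
E
```

```text
2 dp [-0.0018  0.0012 -0.0618] rv [-0.14 -0.19 -0.01]
[{"hand": 1, "travel": [-0.002, 0.103, -0.003], "rotation": [-0.002, -0.003, -0.0]}, {"hand": 1, "travel": [-0.002, 0.103, -0.003], "rotation": [-0.002, -0.003, -0.0]}]
```

arm_command(steps=[{"hand": 1,"travel": [-0.002,0.1,-0.003],"rotation": [-0.002,-0.003,0]},{"hand": 1,"travel": [-0.002,0.09,-0.003],"rotation": [-0.002,-0.003,0]},{"hand": 1,"travel": [0,0,0],"rotation": [0,0,0]}])

```text
time: 15.68
eef_pos: [0.4678, 0.2689, 0.0525]
tcp_rot: [-0.497, 0.499, -0.501, 0.502]
contact_force: [-0.3, 0.4, 0.5]
opening: 0.999
```

```bash
python3 - <<'E'
from h import *
plan([.464,.268,.044],0,1)
E
```

```text
1 dp [-0.0038 -0.0009 -0.0085] rv [-0.42 -0.03 -0.15]
[{"hand": 1, "travel": [0.003, 0.028, -0.013], "rotation": [-0.014, -0.001, -0.005]}]
```

arm_command(steps=[{"hand": 1,"travel": [0.003,0.028,-0.013],"rotation": [-0.014,-0.001,-0.005]},{"hand": 1,"travel": [0,0,0],"rotation": [0,0,0]}])

```text
time: 15.92
eef_pos: [0.4659, 0.2686, 0.0469]
tcp_rot: [-0.499, 0.499, -0.501, 0.501]
contact_force: [-0.2, -0.5, -0.6]
opening: 1.0
```

```bash
python3 - <<'E'
from h import *
plan([.464,.268,.044],0,1)
T,im,d,P,C,W=wrist('w11')
E
```

```text
1 dp [-0.0019 -0.0006 -0.0029] rv [-0.25 -0.01 -0.08]
[{"hand": 1, "travel": [0.002, 0.01, -0.006], "rotation": [-0.008, -0.0, -0.003]}]
```

View pics/w11.png

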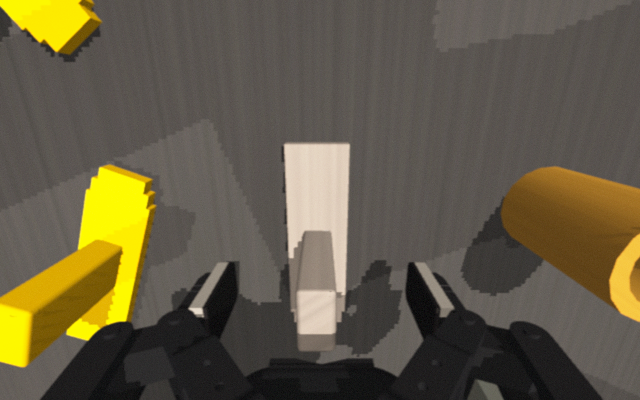

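The tab is at (317,310), between the pads and 2 mm off centre. Correcting and closing.

arm_command(steps=[{"hand": 1,"travel": [0.002,0.01,-0.006],"rotation": [-0.008,0,-0.003]},{"hand": 0,"travel": [0,0,0],"rotation": [0,0,0]},{"hand": 0,"travel": [0,0,0],"rotation": [0,0,0]},{"hand": 0,"travel": [0,0,0],"rotation": [0,0,0]},{"hand": 0,"travel": [0,0,0],"rotation": [0,0,0]},{"hand": 0,"travel": [0,0,0],"rotation": [0,0,0]},{"hand": 0,"travel": [0,0,0],"rotation": [0,0,0]}], grip_force=60)

```text
time: 16.85
eef_pos: [0.4655, 0.2687, 0.0464]
tcp_rot: [-0.499, 0.5, -0.5, 0.501]
contact_force: [-0.7, -0.6, 1.4]
opening: 0.179
```

```bash
python3 - <<'E'
from h import *
np.set_printoptions(precision=4,suppress=True)
plan([.464,.268,.044],0,1)
T,im,d,P,C,W=wrist('w12');print(T); keyfit(d,P)
E
```

```text
1 dp [-0.0015 -0.0007 -0.0024] rv [-0.18 -0.   -0.07]
[{"hand": 1, "travel": [0.002, 0.008, -0.005], "rotation": [-0.006, -0.0, -0.002]}]
[[-0.      0.0031  1.      0.4655]
 [-1.      0.0012 -0.      0.2687]
 [-0.0012 -1.      0.0031  0.0464]
 [ 0.      0.      0.      1.    ]]
plate 6014 ((465.7347412109375, 300.40869140625), (34.16572189331055, 64.61622619628906), 0.06881619244813919)
tab 4627 [0.4654 0.275  0.0678] ((465.8289794921875, 270.0967712402344), (82.62810516357422, 30.873302459716797), 1.1346403360366821)
```

View pics/w12.png

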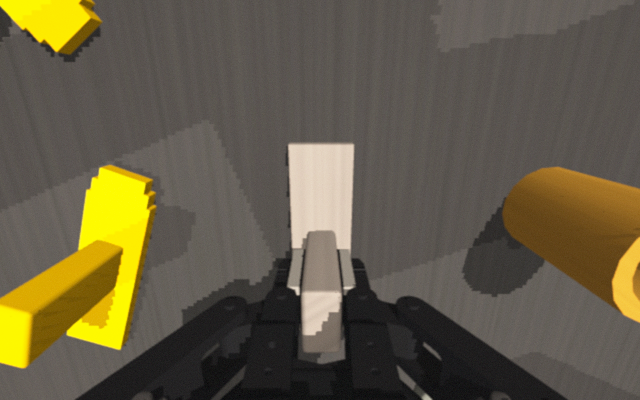

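The tab is gripped (15 mm opening). Before the transfer I need the oil bottle's position for clearance.

```bash
python3 - <<'E'
from h import *
np.set_printoptions(precision=4,suppress=True)
z=np.load('top.npz');P,d=z['P'],z['d']
for a,b in[(.03,.09),(.09,.14)]:
  q=P[(d>0)&(P[...,2]>a)&(P[...,2]<b)&(P[...,0]>.62)&(P[...,0]<.85)&(P[...,1]>.05)&(P[...,1]<.25)]
  print(len(q),cv2.minEnclosingCircle((q[:,:2]*1000).astype(np.float32)))
E
```

```text
419 ((705.8369750976562, 116.67558288574219), 104.23894500732422)
141 ((761.1498413085938, 168.66207885742188), 24.986494064331055)
```

arm_command(steps=[{"hand": 0,"travel": [0,-0.06,0],"rotation": [0,0,0]},{"hand": 0,"travel": [0,-0.12,0],"rotation": [0,0,0]},{"hand": 0,"travel": [0,-0.14,0],"rotation": [0,0,0]},{"hand": 0,"travel": [0,-0.14,0],"rotation": [0,0,0]},{"hand": 0,"travel": [0,-0.06,0],"rotation": [0,0,0]},{"hand": 0,"travel": [0,0,0],"rotation": [0,0,0]}])

```text
time: 17.65
eef_pos: [0.461, 0.2671, 0.2053]
tcp_rot: [0.502, -0.501, 0.499, -0.498]
contact_force: [-0.4, -0.0, -4.5]
opening: 0.182
```

```bash
python3 - <<'E'
from h import *
plan([.6245,.1447,.19],-27.08,6,hand=0);print(ctrl.get_state()['opening'])
E
```

```text
6 dp [ 0.1635 -0.1224 -0.0153] rv [ 0.3  27.08  0.21]
[{"hand": 0, "travel": [0.068, 0.008, 0.091], "rotation": [0.002, 0.15, 0.001]}, {"hand": 0, "travel": [0.061, 0.008, 0.096], "rotation": [0.002, 0.15, 0.001]}, {"hand": 0, "travel": [0.053, 0.008, 0.1], "rotation": [0.002, 0.15, 0.001]}, {"hand": 0, "travel": [0.045, 0.008, 0.104], "rotation": [0.002, 0.15, 0.001]}, {"hand": 0, "travel": [0.036, 0.008, 0.107], "rotation": [0.002, 0.15, 0.001]}, {"hand": 0, "travel": [0.028, 0.008, 0.11], "rotation": [0.002, 0.15, 0.001]}]
0.1817856213862283
```

The oil bottle is around (0.75,0.165), so its near edge is at about 0.71, clear of the hand.

arm_command(steps=[{"hand": 0,"travel": [0.05,0,0.068],"rotation": [0.002,0.12,0.001]},{"hand": 0,"travel": [0.061,0,0.096],"rotation": [0.002,0.15,0.001]},{"hand": 0,"travel": [0.053,0,0.1],"rotation": [0.002,0.15,0.001]},{"hand": 0,"travel": [0.045,0,0.104],"rotation": [0.002,0.15,0.001]},{"hand": 0,"travel": [0.036,0,0.107],"rotation": [0.002,0.15,0.001]},{"hand": 0,"travel": [0.028,0,0.1],"rotation": [0.002,0.15,0.001]},{"hand": 0,"travel": [0,0,0],"rotation": [0,0,0]}])

```text
time: 18.52
eef_pos: [0.612, 0.148, 0.1904]
tcp_rot: [-0.377, 0.605, -0.6, 0.363]
contact_force: [0.4, -0.1, -4.5]
opening: 0.178
```

```bash
python3 - <<'E'
from h import *
plan([.6245,.1447,.15],-27.08,2,hand=0)
E
```

```text
2 dp [ 0.0125 -0.0033 -0.0404] rv [0.99 0.21 0.75]
[{"hand": 0, "travel": [-0.005, 0.067, 0.022], "rotation": [0.017, 0.004, 0.012]}, {"hand": 0, "travel": [-0.005, 0.067, 0.022], "rotation": [0.017, 0.004, 0.012]}]
```

arm_command(steps=[{"hand": 0,"travel": [-0.005,0.06,0.022],"rotation": [0.017,0.004,0.012]},{"hand": 0,"travel": [-0.005,0.06,0.022],"rotation": [0.017,0.004,0.012]},{"hand": 0,"travel": [0,0,0],"rotation": [0,0,0]}])

```text
time: 18.9
eef_pos: [0.6205, 0.1452, 0.1482]
tcp_rot: [-0.372, 0.605, -0.601, 0.366]
contact_force: [0.2, 0.6, -4.4]
opening: 0.179
```

```bash
python3 - <<'E'
from h import *
plan([.6245,.1447,.13],-27.08,1,hand=0)
E
```

```text
1 dp [ 0.004  -0.0005 -0.0182] rv [0.5  0.05 0.27]
[{"hand": 0, "travel": [-0.005, 0.061, 0.013], "rotation": [0.017, 0.002, 0.009]}]
```

arm_command(steps=[{"hand": 0,"travel": [-0.005,0.05,0.013],"rotation": [0.017,0.002,0.009]},{"hand": 0,"travel": [0,0,0.004],"rotation": [0.003,0,0.003]},{"hand": 0,"travel": [0,0,0],"rotation": [0,0,0]}])

```text
time: 19.27
eef_pos: [0.6249, 0.1451, 0.1325]
tcp_rot: [0.369, -0.603, 0.603, -0.37]
contact_force: [-0.4, -0.2, -3.3]
opening: 0.181
```

```bash
python3 - <<'E'
from h import *
np.set_printoptions(precision=4,suppress=True)
plan([.6245,.1447,.118],-27.08,1,hand=0)
T,im,d,P,C,W=wrist('w13'); print(T)
im,d=ctrl.read_camera('side'); crop(im,372,165,60,50,6,'s13')
im,d=ctrl.read_camera('top'); crop(im,290,160,60,50,6,'t13')
E
```

```text
1 dp [-0.0004 -0.0004 -0.0145] rv [-0.09  0.08 -0.1 ]
[{"hand": 0, "travel": [0.002, 0.048, -0.001], "rotation": [-0.003, 0.003, -0.003]}]
[[-0.454   0.0021  0.891   0.6249]
 [-0.891   0.0008 -0.454   0.1451]
 [-0.0017 -1.      0.0016  0.1325]
 [ 0.      0.      0.      1.    ]]
```

View pics/w13.png

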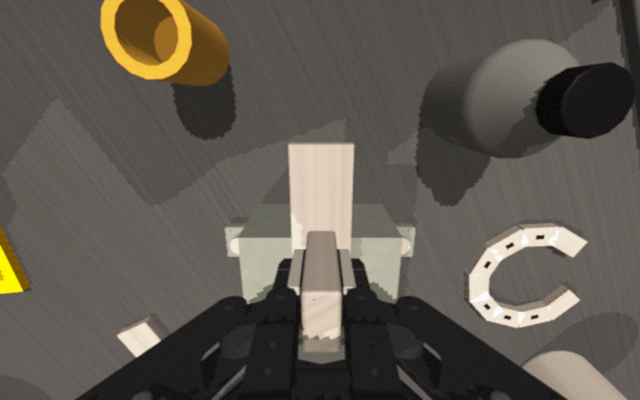

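View pics/s13.png

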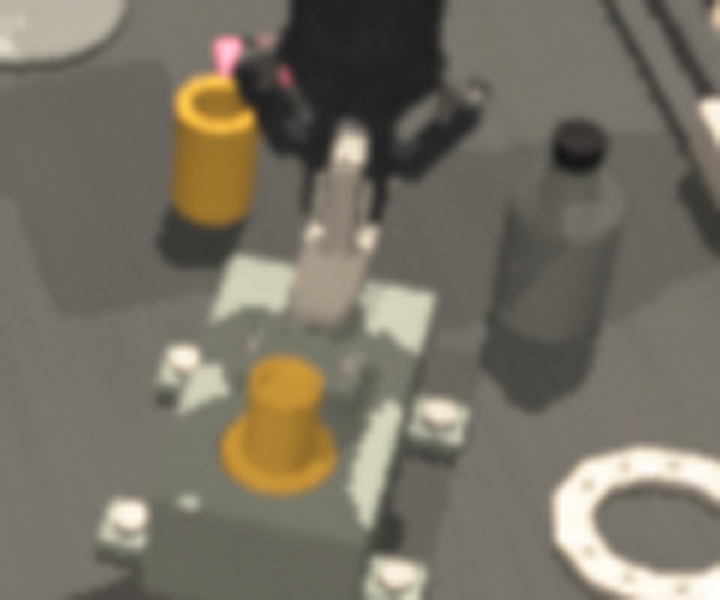

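The key is aligned with the block's mid line (key at u 321, block sides at 240 and 400), and the nose is behind the bridge. Lowering to about 1.5 mm above the floor.

arm_command(steps=[{"hand": 0,"travel": [0.001,0.035,-0.001],"rotation": [-0.003,0.003,-0.003]},{"hand": 0,"travel": [0,0.004,0],"rotation": [0,0,0]},{"hand": 0,"travel": [0,0,0],"rotation": [0,0,0]}])

```text
time: 19.8
eef_pos: [0.6247, 0.1449, 0.1206]
tcp_rot: [0.369, -0.603, 0.603, -0.369]
contact_force: [0.8, 0.0, -4.7]
opening: 0.181
```

```bash
python3 - <<'E'
from h import *
np.set_printoptions(precision=4,suppress=True)
plan([.6245,.1447,.118],-27.08,1,hand=0)
E
```

```text
1 dp [-0.0002 -0.0002 -0.0026] rv [-0.03 -0.03 -0.02]
[{"hand": 0, "travel": [0.001, 0.009, -0.0], "rotation": [-0.001, -0.001, -0.001]}]
```

arm_command(steps=[{"hand": 0,"travel": [0.001,0.01,0],"rotation": [-0.001,-0.001,-0.001]},{"hand": 0,"travel": [0.015,0,0],"rotation": [0,0,0]},{"hand": 0,"travel": [0.02,0,0],"rotation": [0,0,0]}])

```text
time: 20.18
eef_pos: [0.6197, 0.1351, 0.1175]
tcp_rot: [0.369, -0.603, 0.603, -0.369]
contact_force: [-0.5, -1.5, -4.2]
opening: 0.183
```

```bash
cat >> h.py <<'E'
def key():
    s=ctrl.get_state(); T=tool(); a=np.radians(62.92); e=np.array([np.cos(a),np.sin(a)]); n=np.array([e[1],-e[0]]); r=T[:2,3]-np.array([.563,.0245])
    print('along',r@e,'lat',r@n,'z',T[2,3],'F e,n,z',s['contact_force'][:2]@e,s['contact_force'][:2]@n,s['contact_force'][2],'rotfix',np.degrees(R.from_matrix(T[:3,:3].T@Rdown(-27.08)).as_rotvec())/30, s['opening'])
E
python3 - <<'E'
from h import *
key()
E
```

```text
along 0.12424361525081343 lat 0.00015425030770523782 z 0.11753921970751538 F e,n,z -1.5297275397107302 0.20064996287553738 -4.1668046802963286 rotfix [-0.00053192  0.00142748  0.00030028] 0.18346156775377226
```

arm_command(steps=[{"hand": 0,"travel": [0.02,0,-0.0005],"rotation": [-0.001,0.001,0]},{"hand": 0,"travel": [0.02,0,0],"rotation": [0,0,0]}])

```text
time: 20.42
eef_pos: [0.6137, 0.1234, 0.1178]
tcp_rot: [0.369, -0.603, 0.603, -0.369]
contact_force: [-0.6, 0.6, -4.8]
opening: 0.178
```

```bash
python3 - <<'E'
from h import *
key()
E
```

```text
along 0.11115084353229818 lat 7.988545202560407e-05 z 0.11775914070553137 F e,n,z 0.2638449195315186 -0.7917726879211648 -4.7865607393209455 rotfix [ 0.00015193 -0.00017466  0.00038988] 0.17847141265729102
```

The nose is 9 mm past the mouth with no contact. Continuing.

arm_command(steps=[{"hand": 0,"travel": [0.02,0.001,0],"rotation": [0,0,0]},{"hand": 0,"travel": [0.02,0,0],"rotation": [0,0,0]},{"hand": 0,"travel": [0.015,0,0],"rotation": [0,0,0]}])

```text
time: 20.8
eef_pos: [0.6056, 0.1073, 0.1177]
tcp_rot: [0.369, -0.603, 0.603, -0.369]
contact_force: [0.2, 0.5, -5.5]
opening: 0.181
```

```bash
python3 - <<'E'
from h import *
key()
E
```

```text
along 0.093118391384757 lat 0.00021761841750858967 z 0.11767179541600715 F e,n,z 0.4870770811367078 -0.05296509639963262 -5.46201951963754 rotfix [-0.00042533 -0.00128048  0.00012083] 0.18063124431530245
```

arm_command(steps=[{"hand": 0,"travel": [0.018,0.001,-0.0005],"rotation": [0,-0.001,0]},{"hand": 0,"travel": [0.015,0.002,0],"rotation": [0,0,0]}])

```text
time: 21.05
eef_pos: [0.6007, 0.098, 0.1169]
tcp_rot: [0.369, -0.603, 0.603, -0.369]
contact_force: [0.2, -0.3, -6.0]
opening: 0.18
```

```bash
python3 - <<'E'
from h import *
key()
T,im,d,P,C,W=wrist('w14')
im,d=ctrl.read_camera('side'); crop(im,372,165,60,50,6,'s14')
E
```

```text
along 0.08255860564577629 lat 0.00012690033483911915 z 0.11686336310117071 F e,n,z -0.13405485927241653 0.313425957270672 -5.998481039397467 rotfix [-0.00088447 -0.000251   -0.00016741] 0.18048974522179181
```

View pics/s14.png

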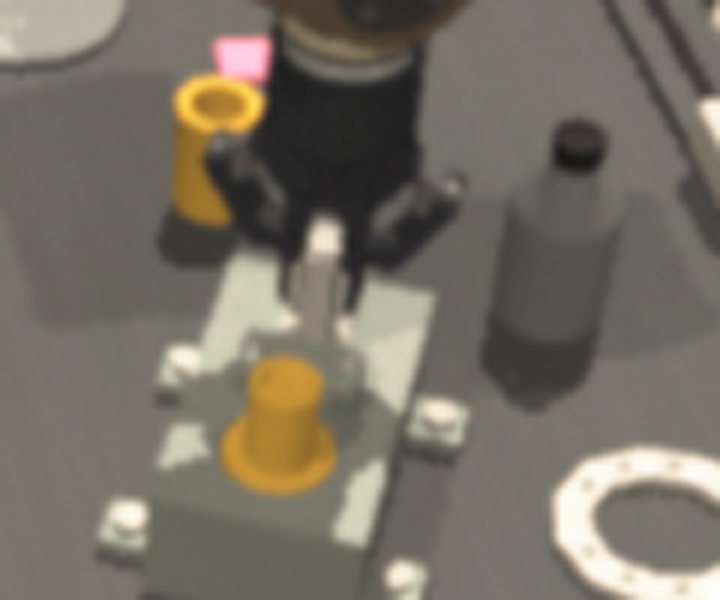

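View pics/w14.png

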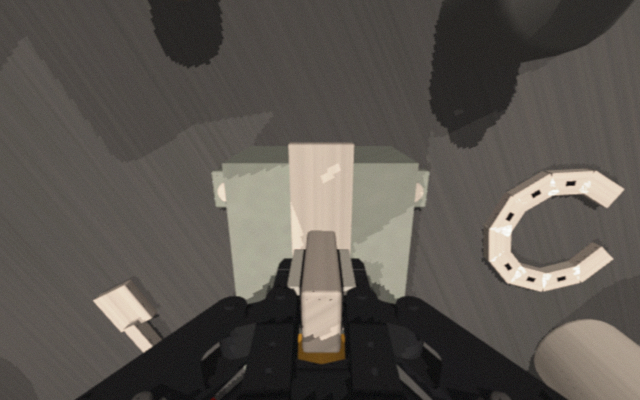

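The plate is under the bridge with the tab about 4.5 mm short of it. Pushing gently until contact.

arm_command(steps=[{"hand": 0,"travel": [0.008,0.001,0],"rotation": [-0.001,0,0]},{"hand": 0,"travel": [0.008,0.001,0],"rotation": [0,0,0]}])

```text
time: 21.4
eef_pos: [0.5987, 0.0937, 0.1164]
tcp_rot: [-0.369, 0.603, -0.603, 0.369]
contact_force: [0.7, -0.6, -3.8]
opening: 0.18
```

```bash
python3 - <<'E'
from h import *
key()
E
```

```text
along 0.07785175266528216 lat 0.00029289920476738615 z 0.11644629377656657 F e,n,z -0.1791251949387819 0.9104669249211002 -3.7977882680978783 rotfix [-0.00063112 -0.00056388 -0.00129948] 0.1803499964780772
```

arm_command(steps=[{"hand": 0,"travel": [0.008,0,0],"rotation": [0,0,0]},{"hand": 0,"travel": [0.008,0,0],"rotation": [0,0,0]}])

```text
time: 21.65
eef_pos: [0.5984, 0.093, 0.1169]
tcp_rot: [-0.364, 0.605, -0.602, 0.372]
contact_force: [4.0, 7.5, -6.0]
opening: 0.177
```

```bash
python3 - <<'E'
from h import *
key()
E
```

```text
along 0.07710639860639008 lat 0.0003085491812142052 z 0.11694597531047204 F e,n,z 8.534845766472541 0.16519851651973788 -5.974648524275877 rotfix [-0.00531688 -0.00536764 -0.02288654] 0.1771293439559039
```

The tab has met the bridge (8.5 N). I'll level it, set it down on the floor, hold a light push and release.

arm_command(steps=[{"hand": 0,"travel": [0.005,0.003,0],"rotation": [-0.005,-0.005,-0.023]},{"hand": 0,"travel": [0.005,0.004,0],"rotation": [0,0,-0.01]}])

```text
time: 21.9
eef_pos: [0.5986, 0.0933, 0.1165]
tcp_rot: [0.368, -0.603, 0.604, -0.37]
contact_force: [0.3, 4.7, -2.2]
opening: 0.177
```

```bash
python3 - <<'E'
from h import *
key()
E
```

```text
along 0.07744342091126478 lat 0.00041821794629056297 z 0.11649118104672569 F e,n,z 4.3591052783445345 -1.8472941656349036 -2.213862681968808 rotfix [-0.00419267 -0.00232832 -0.00409047] 0.17730546958874965
```

arm_command(steps=[{"hand": 0,"travel": [0.005,0.003,0],"rotation": [-0.004,-0.002,-0.004]},{"hand": 1,"travel": [0,0,0],"rotation": [0,0,0]},{"hand": 1,"travel": [0,0,0],"rotation": [0,0,0]},{"hand": 1,"travel": [0,0,0],"rotation": [0,0,0]},{"hand": 1,"travel": [0,0,0],"rotation": [0,0,0]}], grip_force=30)

```text
time: 22.52
eef_pos: [0.6006, 0.0917, 0.1196]
tcp_rot: [0.367, -0.602, 0.605, -0.371]
contact_force: [0.0, -0.2, -0.4]
opening: 0.994
```

```bash
python3 - <<'E'
from h import *
key()
T,im,d,P,C,W=wrist('w15')
E
```

```text
along 0.07695032532385841 lat 0.002927715217972882 z 0.11957160651977436 F e,n,z -0.16569970302868067 0.10550188653380517 -0.41563742353415356 rotfix [-0.01302814  0.00021036 -0.00538308] 0.993705559088656
```

View pics/w15.png

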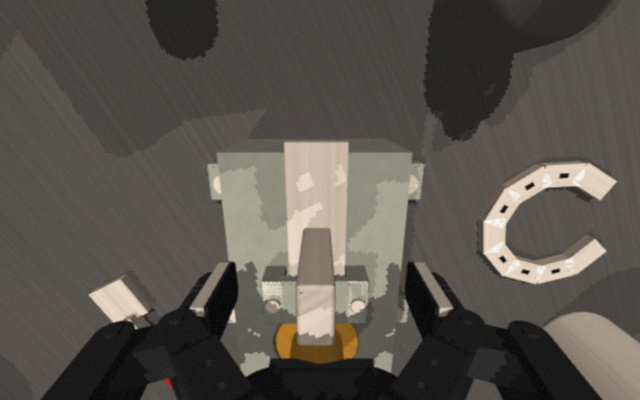

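It's released, with the tab between the open pads at (315,300). Rising straight up.

arm_command(steps=[{"hand": 1,"travel": [0,-0.05,0],"rotation": [0,0,0]},{"hand": 1,"travel": [0,-0.1,0],"rotation": [0,0,0]},{"hand": 1,"travel": [0,-0.15,0],"rotation": [0,0,0]},{"hand": 1,"travel": [0,-0.15,0],"rotation": [0,0,0]},{"hand": 1,"travel": [0,-0.06,0],"rotation": [0,0,0]},{"hand": 1,"travel": [0,0,0],"rotation": [0,0,0]},{"hand": 1,"travel": [0,0,0],"rotation": [0,0,0]}])

```text
time: 23.45
eef_pos: [0.5986, 0.0915, 0.2786]
tcp_rot: [0.367, -0.602, 0.605, -0.371]
contact_force: [0.2, 0.1, 0.5]
opening: 0.997
```

```bash
python3 - <<'E'
from h import *
np.set_printoptions(precision=4,suppress=True)
T,im,d,P,C,W=wrist('w16'); r=blockfit(d,P)
a=np.radians(r[2]); e=np.array([np.cos(a),np.sin(a)]); n=np.array([e[1],-e[0]]); b=np.array(r[0])/1000-.042*e
D=P[...,:2]-b; s=D@e; l=D@n; z=P[...,2]; g=d>0
def rng(m,nm): print(nm,m.sum(),'s',np.percentile(s[m],[1,50,99]),'l',np.percentile(l[m],[1,50,99]),'z',np.percentile(z[m],[5,50,95]))
rng(g&(z>.13)&(z<.145)&(abs(l)<.03)&(s>.03)&(s<.12),'tab top')
rng(g&(z>.0745)&(z<.083)&(abs(l)<.025)&(s>.066)&(s<.18),'plate out')
rng(g&(z>.0745)&(z<.083)&(abs(l)<.025)&(s>.0)&(s<.034),'nose in')
rng(g&(z>.085)&(z<.094)&(abs(l)<.04)&(s>.02)&(s<.07),'bridge')
y=(im[...,2].astype(int)-im[...,0]>60); rr=np.hypot(D[...,0],D[...,1])
rng(g&y&(rr>.02)&(rr<.027)&(z<.08),'flange')
crop(im,320,190,70,75,5,'w16c')
im,d=ctrl.read_camera('side'); crop(im,372,165,60,50,6,'s16')
E
```

```text
block ((582.92919921875, 64.40034484863281), (190.35440063476562, 110.33576202392578), 62.94310760498047) 0.06961090447701931
tab top 558 s [0.0621 0.0778 0.0908] l [-0.007   0.0011  0.0085] z [0.1355 0.1374 0.1386]
plate out 1798 s [0.0674 0.1096 0.1383] l [-0.0156  0.0014  0.0177] z [0.0764 0.0776 0.0787]
nose in 212 s [0.0039 0.0196 0.0258] l [-0.0153  0.0012  0.0162] z [0.0756 0.0777 0.0819]
bridge 1255 s [0.0309 0.0442 0.0607] l [-0.0308 -0.0021  0.0309] z [0.0873 0.0886 0.0913]
flange 338 s [-0.0155  0.0059  0.0216] l [-0.0267 -0.0142  0.0265] z [0.0683 0.0696 0.0708]
```

View pics/w16c.png

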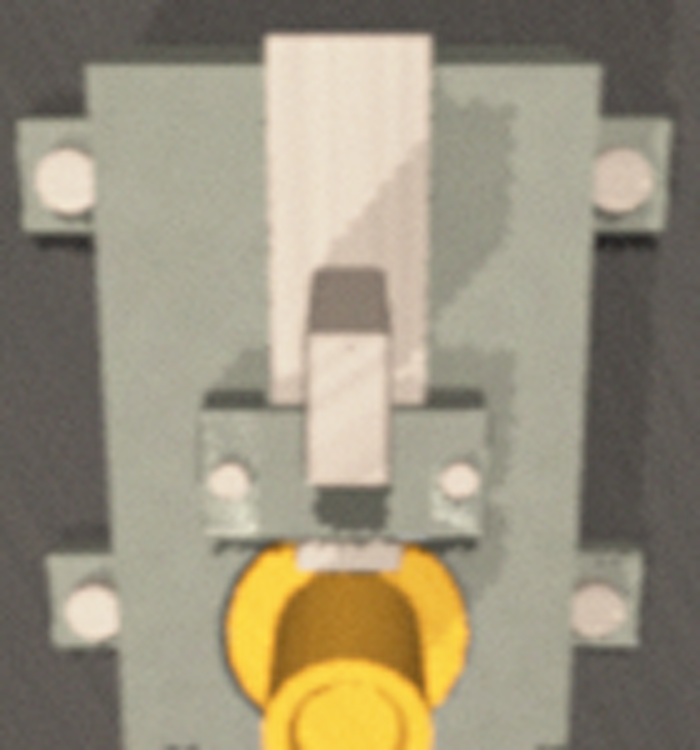

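View pics/s16.png

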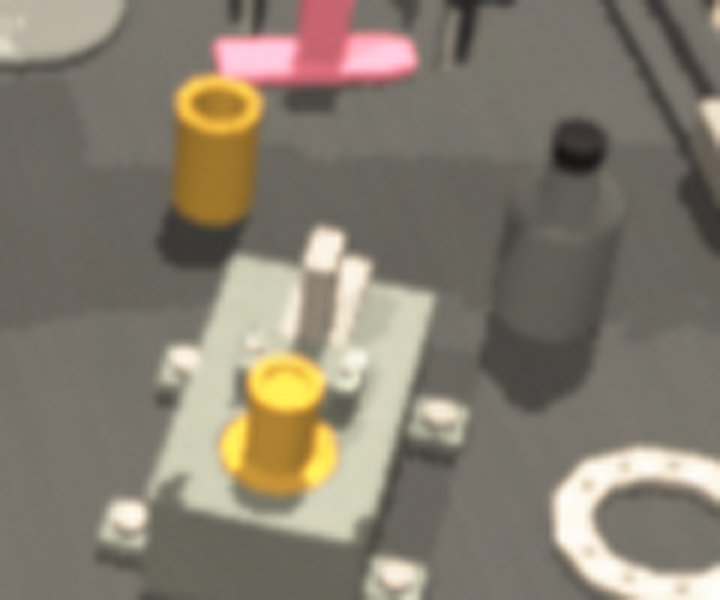

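The key's nose shows ahead of the bridge over the shoulder, and the plate lies flat (top at 0.0776, so 8 mm above the block). The block fit included part of the key this time, so I'll measure the tab-to-bridge gap directly.

```bash
python3 - <<'E'
from h import *
np.set_printoptions(precision=4,suppress=True)
T,im,d,P,C,W=wrist('w17')
a=np.radians(62.92); e=np.array([np.cos(a),np.sin(a)]); n=np.array([e[1],-e[0]]); b=np.array([.5626,.0248])
D=P[...,:2]-b; s=D@e; l=D@n; z=P[...,2]; g=d>0
def rect(m,nm):
    q=np.stack([s[m],l[m]],1)*1000; r=cv2.minAreaRect(q.astype(np.float32)); print(nm,m.sum(),'s',q[:,0].min(),q[:,0].max(),r)
tab=g&(z>.134)&(z<.142)&(abs(l)<.03)&(s>.03)&(s<.12); rect(tab,'tab')
br=g&(z>.0855)&(z<.092)&(abs(l)<.04)&(s>.02)&(s<.07); rect(br&(abs(l)>.012),'bridge')
rect(g&(z>.0735)&(z<.082)&(abs(l)<.022)&(s>.07)&(s<.18),'plate')
rect(g&(z>.066)&(z<.0725)&(abs(l)<.06)&(s>-.1)&(s<.15),'block')
c=g&(z>.086)&(z<.13)&(abs(l)<.009)&(s>.05)&(s<.11); print('tab rear face s',np.median(s[c&(s>.085)]), c.sum())
E
```

```text
tab 527 s 64.08169840726714 93.44360838778763 ((78.764892578125, 0.8786740303039551), (14.862512588500977, 29.348417282104492), 89.93067169189453)
bridge 904 s 33.25146691443976 63.53780021866913 ((48.40301513671875, 0.1273326873779297), (30.2861270904541, 62.74693298339844), 0.0220186747610569)
plate 1792 s 70.0236750877108 140.7925923652029 ((105.41431427001953, 1.0709781646728516), (70.76780700683594, 34.04551315307617), 0.16054962575435638)
block 9030 s -51.09334994486055 134.24743178862312 ((41.685699462890625, 0.100677490234375), (110.5626449584961, 185.3328857421875), 89.87759399414062)
tab rear face s 0.09314554717864655 173
```

```bash
python3 - <<'E'
from h import *
im,d=ctrl.read_camera('top'); cv2.imwrite('pics/tend.png',im)
print(ctrl.get_state()['time'],ctrl.get_state()['contact_force'])
print(ctrl.sign_off())
E
```

```text
23.65 [-0.1132167   0.34221444 -0.08530428]
the job is handed in; nothing more can be done
None
```

View pics/tend.png

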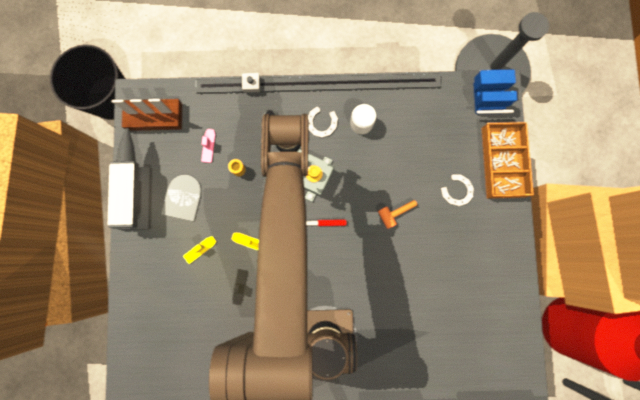

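I pressed the bush fully home and then slid the steel key in until its tab met the bridge. Both parts are released, and I handed the job in at about 23.7 s.

- **Bush:** it met a hard stop, with no further movement at 69 N. After release the wrist camera read the flange and the block's top level to within 0.1 mm (0.0696 m each). The side camera agreed, with 0.0712 m for the flange and 0.0718 m for the block.
- **Key:** I felt the tab meet the bridge at about 8.5 N before letting go. After release the plate lay flat on the block and the nose showed over the shoulder. The camera put the tab about 0.4 mm beyond its nominal distance from the bridge, which is within measurement error, and about 0.8 mm off the slot's centre line. I did not push it again.
- **Other items:** the last top view shows the look-alikes and bystanders that are in sight where they were. The arm hides the oil bottle and part of the block and creaser in that view. The hand was clear of everything, with about 0 N on the wrist.
- **Readings that disagreed:** the wrist and top cameras differed by about 2 mm, so I worked from positions relative to each other. One block measurement, taken just after the key was in, came out 5 mm too long because it picked up the key, so I measured again.

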